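# Load, index and clamp a sample vial at the lamp

## Task

Put the orange-capped vial upright into the empty wheel pocket that faces the robot, let go of it, and turn the sample wheel clockwise by one click so that this vial stands before the lamp at the clamp. Then tighten the blue ratchet knob clockwise, regrasping as needed, until it slips and has clicked one to four times (never more than four), so that the jaw holds the vial fast, and let go. Leave the other vials and things undisturbed.

Things in the scene. Friction and masses are not known exactly. Their poses are not given: they have to be found in the camera images.
- station: Lamp station, fixed: grey plate 250 x 335 x 12 mm. Origin on the table, under the wheel's axis. In its frame (z up) the loading side is -x (green dot); on +y is the clamp, a cream housing 80 x 80 mm centred at (0, 165 mm), top at 60 mm, with the knob on it. Lamp: black barrel, 52 mm wide, from x = 115 mm at y = 66 mm, then a cream box (x 185 to 305, y 1 to 132, top 110 mm).
- wheel (a joint): Angle of the sample wheel about its vertical axis, rad: 0 at the start, growing clockwise seen from above. A sprung detent clicks in at every quarter turn: 0, 1.571 (one click; pocket0 is then before lamp and clamp), 3.142 and so on. Leaving or entering a click takes about 0.2 N m (2 to 3 N at a pin) within 0.15 rad of it; in between the wheel turns freely and stays where it is left.
- pocket0 (a point): Floor centre of the empty pocket to load, 28 mm above the table; turns with the wheel (aluminium disc of 105 mm radius, four black pockets 90 degrees apart, hub of 18 mm radius, top at 56 mm), whose axis is 70 mm away. The pocket is 33 x 33 mm inside, its side and back walls 32 mm high and 6 mm thick, its outer side open but for a lip 5 mm high.
- pocket2 (a point): Centre of the floor of the opposite pocket, in which vial_done stands.
- index_pin (a point): Top centre of one index pin: an upright steel pin 10 mm in diameter that rises 62 mm from the wheel's face (top 90 mm above the table), 82 mm from the wheel's axis. At the start it stands on the station's (-x, -y) diagonal; the other three pins stand 90, 180 and 270 degrees on. Pinch or push it along its arc to turn the wheel.
- knob_grip (a point): On the axis of the blue ratchet knob at half its height, 89 mm above the table. The knob is round, upright, 40 mm in diameter, 38 mm tall, fluted, white line on top; clockwise from above tightens. Under it is a steel collar of 27 mm radius with a red mark, top 66.5 mm above the table. Knob and collar turn together (drag 0.18 N m) until the jaw meets the vial.
- ratchet (a joint): Slip of the knob against its collar, rad: 0 at the start and while both turn together. Once the jaw is tight the torque reaches 0.32 N m and the ratchet slips: the knob turns on at that steady torque, the collar and jaw stand still and this grows; each 0.35 rad is one click. With the hand at rest after a slip the torque falls to about 0.1 N m or less. The screw holds when let go.
- jaw: Clamp jaw: black rubber pad 22 mm wide, 24 mm high, on a steel rod. Origin at the centre of its pressing face, 50 mm above the table. It moves along the station's -y towards the vial at the lamp, 7 mm per rad of knob; the turn needed before it is tight varies from about 1.4 to 2.9 rad.
- vial_orange: Vial to be loaded: amber glass with an orange cap, 26 mm in diameter and 78 mm tall (the cap is the top 20 mm), 45 g; origin at the centre of its underside.
- vial_white: Bystander in the tray: clear vial with a white cap, same size; origin at its underside.
- vial_green: Bystander in the tray: clear vial with a green cap, same size; origin at its underside.
- vial_done: Amber vial with a black cap, same size, standing in pocket2 of the wheel; it rides along and must stay in its pocket. Origin at its underside.
- tray: Grey tray 190 x 62 mm with three compartments along its x, rim 12 mm high, floor 4 mm above the table; the three loose vials stand in it in any order, about 62 mm apart. Origin at its underside centre.
- beaker: Bystander: clear beaker 70 mm wide, 90 mm tall; origin at its underside.
- reagent_bottle: Bystander: amber bottle 66 mm wide, 150 mm tall; origin at its underside.
- screwdriver: Bystander: screwdriver with a black handle lying on the table, 150 mm long; origin at its middle, on the table.
- stopper_jar: Bystander: small glass jar with a white lid, 60 mm wide, 70 mm tall; origin at its underside.

How it is judged:
By the outcome, as a careful person would: the job done as asked, in the order asked, and still so for the second after the job is handed in, with the robot touching nothing.
It also fails if it takes over 72 s, if anything falls off the work surface, if the arm or the gripper's body presses on something with over 40 N, if the wrist force passes 120 N, or if a joint passes its speed limit or range.

## Robot

A 6-joint arm with a two-finger parallel gripper is mounted at the origin on the work surface. World frame = base frame: x ahead of the robot, y to its left, z up, the work surface at z = 0. Lengths are in mm, angles in rad, forces in N, time in s.
With the tool pointing down it reaches from about 275 to 850 mm from the base axis. Payload 5.2 kg.
Tool frame: the origin (TCP) lies midway between the tips of the shut fingers; the grasp point (between the pads) lies tcp_to_grasp behind it (tcp_to_grasp is the distance from the TCP to the grasp point, in mm); x points along the fingers, y is the direction in which the jaws open and shut, and the axes are right-handed (so a half turn about x gives the same grasp; the last joint's range is limited). The gripper opens to 85 mm and grips with 20 to 120 N. Pads are 22 mm wide; open, the fingers measure 114 mm over their backs; the gripper's body (76 mm by 85 mm) begins 54 mm behind the grasp point. The pads swing forward as they close: fully open they stand 13 mm farther back than shut.
Start: joints at [-0.203, 0.259, 1.535, -0, 1.348, -0.203], TCP at [550.005, 0.023, 231.31] pointing down, gripper open.
Joint ranges: [-3.14, 3.14], [-0.91, 2.08], [0.19, 2.58], [-1.22, 4.36], [0.22, 2.71], [-3.12, 3.12]. Speed limits (rad/s): [2.57, 2.57, 3.14, 3.14, 3.14, 3.14].

## Interface

Orientations are given as a unit quaternion [x, y, z, w].
In Python, from workcell import * gives the robot as it stands.
- The arm moves only by the tool arm_command, never from a script. Its argument "motion" is a list that holds one entry, the list of rows, each a list of 7 numbers: the shift along the tool's x, y, z in cm, then the turn, a rotation vector about the tool's x, y, z in rad, then the closure, from -1 (fully open) to 1 (shut). A call has 1 to 8 rows; each row shifts and turns the commanded pose from where the row before left it, along the tool's axes as they then stand; what a row does not reach is not made up. A row lasts 1/12 s, in which the tool goes at most 41.7 mm and 7.16 degrees, less where a joint would pass 70% of its speed; a pose out of reach is approached as far as the arm can. A call is refused whole if a number of a shift passes 4.17 or a number of a turn 0.125, either way. A call with a gripper value outside its range is refused whole. The fingers move at their own pace and stop on an object; the grip force is fixed at half the most. Time passes only in rows, so rows that do not move let the fingers close. It gives the time, the measured TCP pose, the force and the opening at its end, in the units of the state.
- get_obs(): the state, without advancing time (a new reading comes with each control period).
- get_image(name): name is "scene" or "side" or "wrist"; returns the picture (420x560x3 uint8, blue, green, red); there is no depth.
- calibration(name): a dict with "camera_matrix" (3x3 intrinsics, pixels), "k1" (the pictures are not rectified: a ray, as slopes to the right and down, at radius r is drawn at 1 + k1 r^2 times it, then the intrinsics apply), "R" (3x3) and "t" (3): a world point X has camera coordinates R X + t. Camera axes: x right, y down, z forward; pixel columns grow to the right and rows downward; lengths in mm; the calibration is good to about 2 mm. A picture is of the moment at which its call begins: read the wrist's pose just before it. calibration takes no time and is no camera call; for the wrist camera it gives the pose at the moment of the call.
- sign_off(): hands the job in, once; it reports no verdict.
The state is a dict: "clock": time; "qpos": joint angles; "joint_velocities": joint speeds; "effort": joint torques, N m; "eef_pos": TCP position; "eef_rot": TCP orientation; "force": force on the tool from outside, world axes, zero at the start; "moment": the same for the moment, N m; "gripper_width": finger opening in mm.
Only numpy, scipy, OpenCV 4.12 (cv2) and the standard library are available. Lean on these libraries where they do the work, as an engineer would, in place of code of your own. Each camera call takes 0.05 s, during which the arm holds its last target.

## Working session

There is one attempt and no reset: what is moved stays moved. The work goes in short steps, Python scripts to look and compute and a tool call to move; the robot and the scene stay as the last step left them, time stands still between calls to the robot, and variables do not carry over. Pictures are saved under pics/ and viewed, and the job is handed in when it is done.

Besides the shell and the picture viewer there is one more tool, called after "Call:" as name(argument=value, ...), one argument or row to a line, values as JSON. arm_command: Moves the arm, as the interface text tells. Its arguments: {"type":"object","properties":{"motion":{"type":"array","items":{"type":"array","items":{"type":"array","items":{"type":"number"}}}}},"required":["motion"]}

```bash
ls; mkdir -p pics; python3 - <<'E'
from workcell import *
import cv2
o=get_obs(); print(o)
for n in ["scene","side","wrist"]:
    c=calibration(n); print(n,c)
    cv2.imwrite(f"pics/{n}0.png",get_image(n))
E
```

```text
pics
{'clock': 0.0, 'qpos': array([-2.02778950e-01,  2.59321614e-01,  1.53608528e+00,  4.20904214e-08,
        1.34795866e+00, -2.02793500e-01]), 'joint_velocities': array([ 6.16807083e-04, -1.75578762e-04,  6.50238895e-04, -4.75063041e-05,
        1.12023616e-04,  1.15918207e-03]), 'effort': array([ 1.06436883e-04, -4.46029150e+01, -2.90570551e+01, -7.42485804e-05,
        1.18754001e-02, -2.51378208e-05]), 'eef_pos': array([5.49486070e+02, 1.40735647e-01, 2.30485295e+02]), 'eef_rot': array([ 0.4996513 ,  0.50052686, -0.50034103,  0.49948002]), 'force': array([ 0.05330309,  0.29265541, -0.66906739]), 'moment': array([ 0.00438199,  0.031426  , -0.03021225]), 'gripper_width': 85.11254141487548}
scene {'camera_matrix': array([[451.51110757,   0.        , 277.67019915],
       [  0.        , 451.51110757, 213.51102294],
       [  0.        ,   0.        ,   1.        ]]), 'k1': -0.10406293383716993, 'R': array([[-0.57937983,  0.81504783,  0.00400563],
       [ 0.55537869,  0.39838051, -0.72996403],
       [-0.59655136, -0.42070179, -0.68347383]]), 't': array([ 242.54598596, -268.2483817
[... 188 characters left out ...]
     ]]), 'k1': -0.10975369677022834, 'R': array([[ 0.73642893, -0.67608296, -0.02417156],
       [-0.37101619, -0.37373945, -0.85009753],
       [ 0.56570259,  0.63500445, -0.52607027]]), 't': array([-350.82626557,  304.71806944,  864.06976907])}
wrist {'camera_matrix': array([[301.915921  ,   0.        , 281.32419458],
       [  0.        , 301.915921  , 211.35636154],
       [  0.        ,   0.        ,   1.        ]]), 'k1': -0.02714119405183629, 'R': array([[ 9.99996913e-01,  9.94904285e-04, -2.27693270e-03],
       [ 1.58099538e-03, -9.61687899e-01,  2.74142091e-01],
       [-1.91695348e-03, -2.74144845e-01, -9.61686503e-01]]), 't': array([-549.01510479,  -35.52184945,  378.05997677])}
```

View pics/scene0.png

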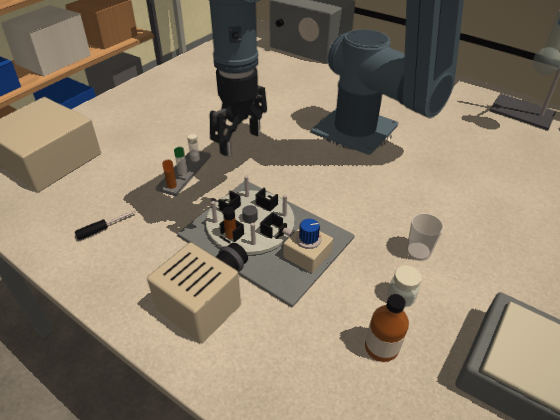

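View pics/side0.png

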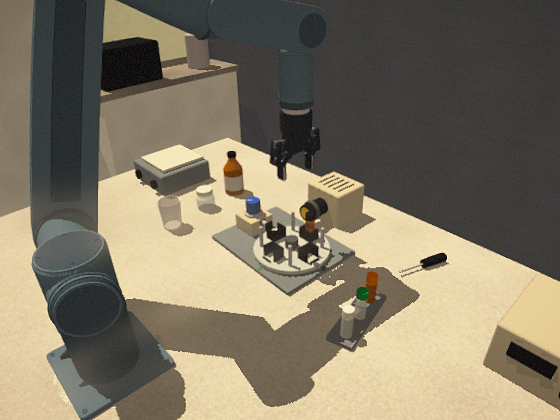

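View pics/wrist0.png

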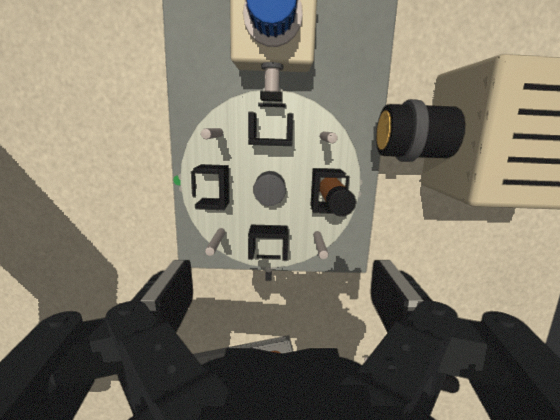

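```bash
cat > h.py <<'E'
import numpy as np, cv2
from scipy.spatial.transform import Rotation as Ro
def ray(c,p):
    K=c["camera_matrix"]; k=c["k1"]
    d=np.array([(p[0]-K[0,2])/K[0,0],(p[1]-K[1,2])/K[1,1]]); u=d.copy()
    for _ in range(30): u=d/(1+k*(u@u))
    R=np.array(c["R"]);t=np.array(c["t"])
    return -R.T@t, R.T@np.array([u[0],u[1],1.])
def onz(c,p,z):
    o,d=ray(c,p); return o+d*(z-o[2])/d[2]
def tri(obs):
    A=np.zeros((3,3));b=np.zeros(3);L=[]
    for c,p in obs:
        o,d=ray(c,p); d=d/np.linalg.norm(d); M=np.eye(3)-np.outer(d,d); A+=M;b+=M@o;L.append((o,d))
    x=np.linalg.solve(A,b); return x,[float(np.linalg.norm((np.eye(3)-np.outer(d,d))@(x-o))) for o,d in L]
def proj(c,X):
    v=np.array(c["R"])@X+np.array(c["t"]); u=v[:2]/v[2]; u=u*(1+c["k1"]*(u@u)); K=c["camera_matrix"]
    return K[0,0]*u[0]+K[0,2],K[1,1]*u[1]+K[1,2]
E
python3 - <<'E'
import cv2
w=cv2.imread('pics/wrist0.png')
cv2.imwrite('pics/wz.png',cv2.resize(w[0:285,160:400],None,fx=2.1,fy=2.1,interpolation=cv2.INTER_CUBIC)[:600])
s=cv2.imread('pics/side0.png');cv2.imwrite('pics/sz.png',cv2.resize(s[180:360,210:400],None,fx=3.2,fy=3.2,interpolation=cv2.INTER_CUBIC))
s=cv2.imread('pics/scene0.png');cv2.imwrite('pics/cz.png',cv2.resize(s[120:280,150:350],None,fx=3.7,fy=3.7,interpolation=cv2.INTER_CUBIC))
E
```

```text
(no output)
```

View pics/wz.png

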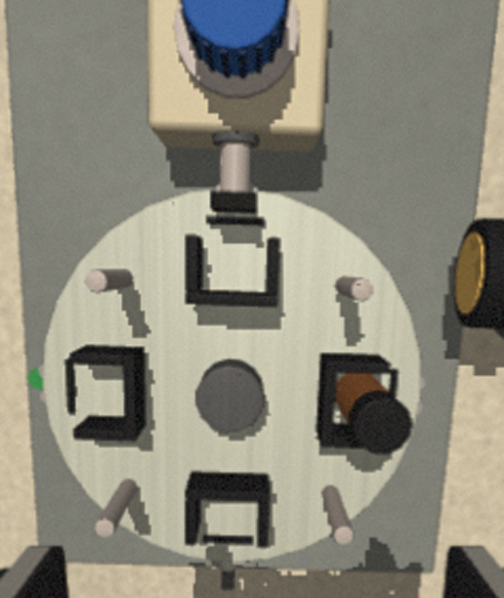

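View pics/sz.png

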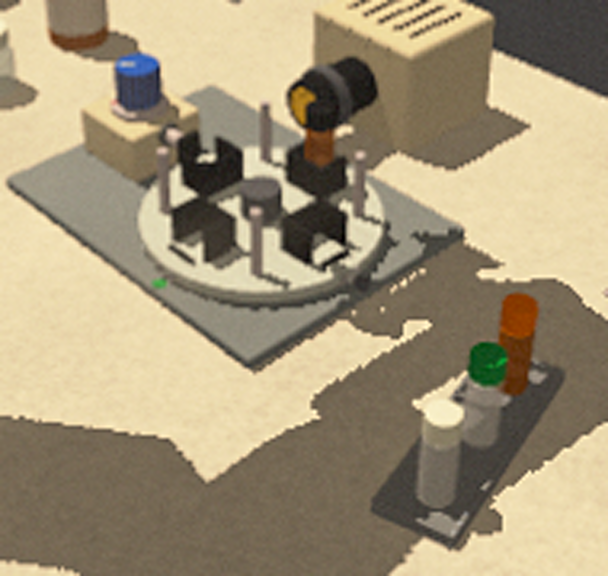

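View pics/cz.png

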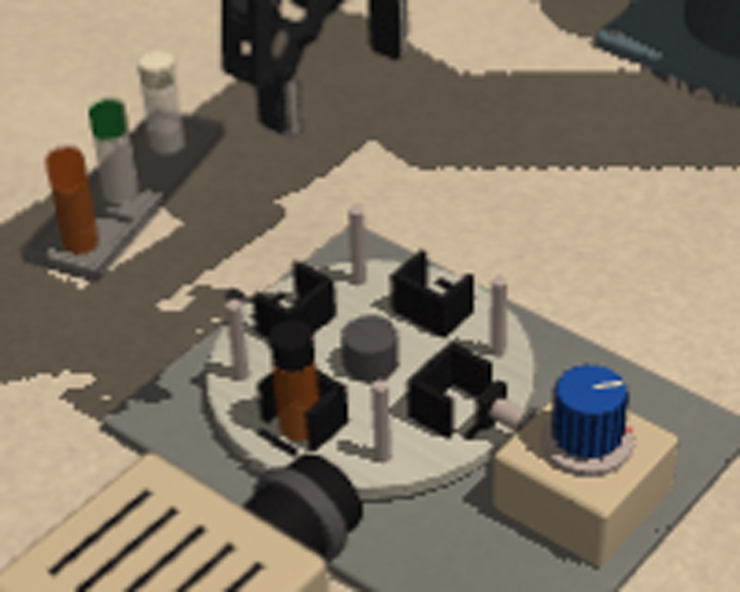

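```bash
cat > m.py <<'E'
from workcell import *
from h import *
W=calibration("wrist");S=calibration("scene");D=calibration("side")
f=lambda p:(p[0]/2.1+160,p[1]/2.1)
g=lambda p:(p[0]/3.7+150,p[1]/3.7+120)
q=lambda p:(p[0]/3.2+210,p[1]/3.2+180)
pins=np.array([onz(W,f(p),90) for p in [(94,281),(360,289),(344,535),(105,527)]])
print(pins.round(1),pins.mean(0).round(1), [np.hypot(*(p-pins.mean(0))[:2]).round(1) for p in pins])
c=pins.mean(0); print("yaw",[np.degrees(np.arctan2(*(p-c)[1::-1])).round(2) for p in pins])
print("hub",onz(W,f((231,393)),56).round(1),"dot",onz(W,f((36,379)),12).round(1))
# second views
for n,a,b in [("pin-x+y",(500,283),(163,150)),("pin+x+y",(380,384),(266,105)),("pin-x-y",(357,210),(256,210)),("pin+x-y",(237,303),(361,154)),("hub",(370,330),(261,186)),("knobtop",(592,386),(138,65)),("orange",(66,155),(520,302)),("green",(107,107),(488,351)),("white",(158,61),(444,409))]:
    x,e=tri([(S,g(a)),(D,q(b))]); print(n,x.round(1),np.round(e,1),"z-plane",onz(S,g(a),x[2]).round(1))
E
python3 m.py
```

```text
[[479.7  62.8  90. ]
 [594.9  59.4  90. ]
 [592.5 -56.1  90. ]
 [477.2 -52.2  90. ]] [536.1   3.5  90. ] [np.float64(81.8), np.float64(81.2), np.float64(82.1), np.float64(81.0)]
yaw [np.float64(133.56), np.float64(43.58), np.float64(-46.57), np.float64(-136.59)]
hub [537.2   6.7  56. ] dot [423.1   6.   12. ]
pin-x+y [480.4  64.3  86.5] [0.2 0.2] z-plane [480.3  64.4  86.5]
pin+x+y [593.3  57.3  84.9] [0.4 0.4] z-plane [593.   57.6  84.9]
pin-x-y [475.7 -52.1  87.2] [0.1 0.1] z-plane [475.6 -52.1  87.2]
pin+x-y [590.9 -55.9  87.5] [1.2 1.2] z-plane [590.1 -54.9  87.5]
hub [534.2   2.7  54.2] [0.1 0.1] z-plane [534.1   2.8  54.2]
knobtop [539.4 167.3 102.9] [0.9 0.9] z-plane [538.6 167.8 102.9]
orange [ 537.9 -258.7   80.6] [0.2 0.2] z-plane [ 537.8 -258.5   80.6]
green [ 480.4 -275.4   80.8] [0.3 0.3] z-plane [ 480.5 -275.7   80.8]
white [ 415.5 -288.8   79.7] [0.9 0.9] z-plane [ 415.1 -288.    79.7]
```

```bash
python3 - <<'E'
from workcell import *
print(tcp_to_grasp)
from h import *
print(Ro.from_quat(get_obs()['eef_rot']).as_matrix().round(3))
import workcell; print([k for k in dir(workcell) if not k.startswith('_')])
E
```

```text
18.700000000000003
[[-0.001  1.     0.   ]
 [ 0.     0.    -1.   ]
 [-1.    -0.001 -0.   ]]
['Unreachable', 'calibration', 'get_image', 'get_obs', 'sign_off', 'tcp_to_grasp']
```

Call:
arm_command(
  motion=[
    [[0,-0.14,3.2,0,0,0,-1],[0,-0.14,3.2,0,0,0,-1],[0,-0.14,3.2,0,0,0,-1],[0,-0.14,3.2,0,0,0,-1],[0,-0.14,3.2,0,0,0,-1],[0,-0.14,3.2,0,0,0,-1],[0,-0.14,3.2,0,0,0,-1],[0,-0.14,3.2,0,0,0,-1]],
  ],
)

```text
clock: 0.82
eef_pos: [538.3, -257.4, 231.0]
eef_rot: [0.5, 0.5, -0.5, 0.5]
force: [0.9, 0.3, 0.1]
gripper_width: 85.5
```

Call:
arm_command(
  motion=[
    [[1,0,0,0.12,0,0,-0.3],[1,0,0,0.12,0,0,-0.3],[1,0,0,0.12,0,0,-0.3],[1,0,0,0.12,0,0,-0.3],[1,0,0,0.12,0,0,-0.3],[1,0,0,0.12,0,0,-0.3],[0,0,0,0.12,0,0,-0.3],[0,0,0,0.12,0,0,-0.3]],
  ],
)

```text
clock: 1.48
eef_pos: [538.1, -255.5, 169.9]
eef_rot: [-0.674, -0.211, 0.676, -0.21]
force: [-0.0, 1.1, 0.5]
gripper_width: 55.4
```

Call:
arm_command(
  motion=[
    [[0,0,0,0.12,0,0,-0.3],[0,0,0,0.12,0,0,-0.3],[0,0,0,0.12,0,0,-0.3],[0,0,0,0,0,0,-0.3]],
  ],
)

```text
clock: 1.82
eef_pos: [538.6, -255.8, 170.9]
eef_rot: [-0.702, -0.087, 0.702, -0.087]
force: [1.1, -0.2, -0.0]
gripper_width: 55.4
```

```bash
python3 - <<'E'
from workcell import *
from h import *
o=get_obs();print(o['clock'],o['qpos'].round(2),o['eef_pos'],Ro.from_quat(o['eef_rot']).as_matrix().round(3),o['gripper_width'])
c=calibration("wrist");print(proj(c,np.array([538,-258.7,82])));np.save('c1.npy',c,allow_pickle=True)
cv2.imwrite("pics/w1.png",get_image("wrist"))
E
```

```text
1.8167 [-0.63  0.39  1.51 -0.    1.25  0.69] [ 538.60177833 -255.84016957  170.90943595] [[-0.001  0.244 -0.97 ]
 [ 0.    -0.97  -0.244]
 [-1.    -0.001  0.001]] 55.37022807785683
(np.float64(285.0952356692467), np.float64(217.4390866304694))
```

View pics/w1.png

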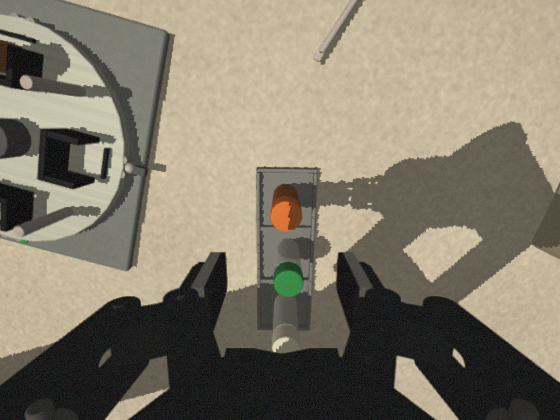

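```bash
python3 - <<'E'
from h import *
c=np.load('c1.npy',allow_pickle=True).item()
im=cv2.imread('pics/w1.png');hsv=cv2.cvtColor(im,cv2.COLOR_BGR2HSV)
m=cv2.inRange(hsv,(5,180,190),(18,255,255))
m[:190]=0;m[240:]=0
cs,_=cv2.findContours(m,0,2);k=max(cs,key=cv2.contourArea);print(cv2.minEnclosingCircle(k),cv2.boundingRect(k),proj(c,np.array([538.6,-255.8,170.9])))
(x,y),r=cv2.minEnclosingCircle(k)
for p in [(x,y),(286,216)]: print(p,onz(c,p,82))
E
```

```text
((284.5, 215.89285278320312), 14.327045440673828) (271, 202, 20, 29) (np.float64(282.03808966122034), np.float64(265.88531917382113))
(284.5, 215.89285278320312) [ 539.13246484 -257.91995312   82.        ]
(286, 216) [ 539.33886475 -259.10117942   82.        ]
```

Call:
arm_command(
  motion=[
    [[2,0.14,0,0,0,0,-0.3],[2,0.14,0,0,0,0,-0.3],[2,0,0.07,0,0,0,-0.3],[2,0,0,0,0,0,-0.3],[2,0,0,0,0,0,-0.3],[2,0,0,0,0,0,-0.3],[0.8,0,0,0,0,0,-0.3],[0,0,0,0,0,0,-0.3]],
  ],
)

```text
clock: 2.53
eef_pos: [537.3, -257.8, 41.0]
eef_rot: [-0.7, -0.091, 0.703, -0.088]
force: [-0.5, 0.4, 0.1]
gripper_width: 55.6
```

Call:
arm_command(
  motion=[
    [[0,0,0,0,0,0,0.1],[0,0,0,0,0,0,0.3],[0,0,0,0,0,0,1],[0,0,0,0,0,0,1],[0,0,0,0,0,0,1],[0,0,0,0,0,0,1]],
  ],
)

```text
clock: 3.03
eef_pos: [539.8, -259.5, 44.9]
eef_rot: [0.702, 0.088, -0.701, 0.089]
force: [-0.4, 0.1, 6.1]
gripper_width: 24.8
```

Call:
arm_command(
  motion=[
    [[-1,0,0,0,0,0,1],[-2,0,0,0,0,0,1],[-2,0,0,0,0,0,1],[-2,0,0,0,0,0,1],[-2,0,0,0,0,0,1],[-2,0,0,0,0,0,1],[-1.5,0,0,0,0,0,1],[0,0,0,0,0,0,1]],
  ],
)

```text
clock: 3.7
eef_pos: [540.4, -259.9, 172.6]
eef_rot: [0.703, 0.087, -0.7, 0.09]
force: [0.2, -1.1, 0.4]
gripper_width: 24.6
```

```bash
python3 - <<'E'
from workcell import *
from h import *
o=get_obs();print(o['clock'],o['qpos'].round(2),o['eef_pos'],Ro.from_quat(o['eef_rot']).as_matrix().round(3),o['gripper_width'],o['force'])
cv2.imwrite("pics/w2.png",get_image("wrist"))
s=get_image("side");cv2.imwrite("pics/s2.png",cv2.resize(s[100:370,200:460],None,fx=2.2,fy=2.2))
E
```

```text
3.7 [-0.63  0.39  1.5  -0.    1.25  0.69] [ 540.38101261 -259.93013824  172.60542442] [[ 0.005  0.248 -0.969]
 [-0.004 -0.969 -0.248]
 [-1.     0.005 -0.004]] 24.564599380314483 [ 0.18491212 -1.13587551  0.41465531]
```

View pics/w2.png

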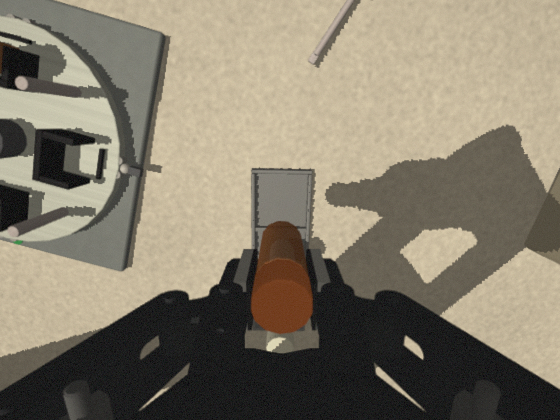

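View pics/s2.png

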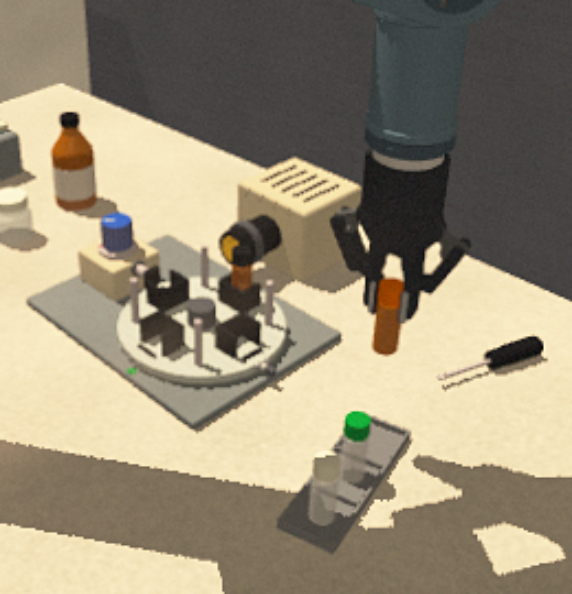

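Call:
arm_command(
  motion=[
    [[0,-2.5,0.06,0,0,0,1],[0,-3.6,0.06,0,0,0,1],[0,-3.6,0.06,0,0,0,1],[0,-3.6,0.06,0,0,0,1],[0,-3.6,0.06,0,0,0,1],[0,-3.6,0.06,0,0,0,1],[0,-3.6,0.06,0,0,0,1],[0,-3.28,0.06,0,0,0,1]],
  ],
)

```text
clock: 4.47
eef_pos: [464.0, 7.3, 166.7]
eef_rot: [-0.7, -0.089, 0.703, -0.088]
force: [0.5, 0.8, -1.5]
gripper_width: 24.8
```

Call:
arm_command(
  motion=[
    [[0,0,0,-0.12,0,0,1],[0,0,0,-0.12,0,0,1],[0,0,0,-0.12,0,0,1],[0,0,0,-0.12,0,0,1],[0,0,0,-0.12,0,0,1],[0,0,0,-0.12,0,0,1],[0,0,0,-0.12,0,0,1],[0,0,0,-0.12,0,0,1]],
  ],
)

```text
clock: 5.13
eef_pos: [465.0, 5.5, 166.7]
eef_rot: [-0.579, -0.405, 0.581, -0.403]
force: [0.4, 0.1, 0.0]
gripper_width: 24.9
```

Call:
arm_command(
  motion=[
    [[1,0,0,-0.12,0,0,1],[1,0,0,-0.12,0,0,1],[1,0,0,-0.094,0,0,1],[0,0,0,0,0,0,1],[0,0,0,0,0,0,1]],
  ],
)

```text
clock: 5.55
eef_pos: [464.9, 5.5, 136.9]
eef_rot: [-0.506, -0.494, 0.508, -0.492]
force: [-0.5, -0.6, -0.0]
gripper_width: 24.5
```

```bash
cat > look.py <<'E'
import sys
from workcell import *
from h import *
n=sys.argv[1]
o=get_obs();print(o['clock'],o['qpos'].round(2),o['eef_pos'].round(1),Ro.from_quat(o['eef_rot']).as_matrix().round(3).tolist(),round(o['gripper_width'],1),o['force'].round(1),o['moment'].round(3))
for v in sys.argv[2:]:
    c=calibration(v); np.save(f'c_{v}_{n}.npy',c,allow_pickle=True)
    cv2.imwrite(f"pics/{v}_{n}.png",get_image(v))
E
python3 look.py 3 wrist scene side; python3 - <<'E'
import cv2
a=cv2.imread('pics/scene_3.png')[120:280,150:350];b=cv2.imread('pics/side_3.png')[150:310,210:410]
cv2.imwrite('pics/z3.png',cv2.resize(cv2.hconcat([a,b]),None,fx=2,fy=2,interpolation=cv2.INTER_CUBIC))
E
```

```text
5.55 [-0.23  0.2   1.86 -0.    1.08 -0.2 ] [464.9   5.5 136.9] [[-0.004, 1.0, -0.029], [0.001, -0.029, -1.0], [-1.0, -0.004, -0.001]] 24.5 [-0.5 -0.6 -0. ] [-0.004  0.016 -0.015]
```

View pics/wrist_3.png

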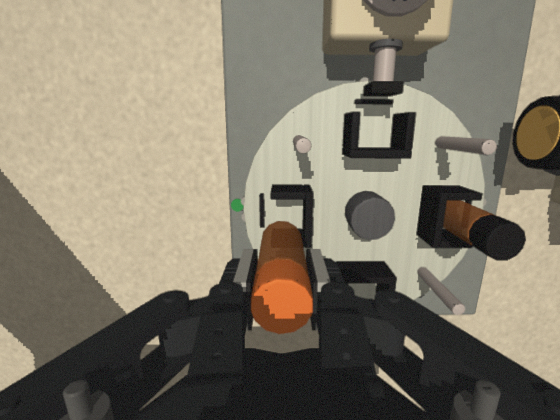

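View pics/z3.png

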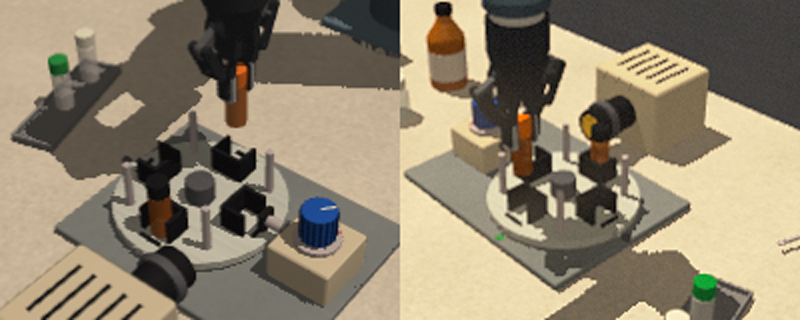

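```bash
python3 - <<'E'
from h import *
th=np.radians(-1.5);R=np.array([[np.cos(th),-np.sin(th)],[np.sin(th),np.cos(th)]])
T=lambda x,y,z:np.r_[R@[x,y]+[535.8,3.5],z]
out=[]
for v,sl in [("wrist",(slice(100,340),slice(200,520))),("scene",(slice(140,260),slice(190,350))),("side",(slice(190,310),slice(240,400)))]:
    c=np.load(f'c_{v}_3.npy',allow_pickle=True).item();im=cv2.imread(f'pics/{v}_3.png')
    f=400/(sl[1].stop-sl[1].start)
    z=cv2.resize(im[sl],None,fx=f,fy=f,interpolation=cv2.INTER_CUBIC)
    def d(X,col):
        u=proj(c,X);cv2.circle(z,(int((u[0]-sl[1].start+.5)*f),int((u[1]-sl[0].start+.5)*f)),2,col,-1)
    for x in(-86.5,-47.5):
        for y in (-22.5,22.5): d(T(x,y,60),(0,0,255))
    for x in(-86.5,-53.5):
        for y in (-16.5,16.5): d(T(x,y,28),(255,0,255))
    d(T(0,0,56),(255,255,0))
    for a in np.arange(0,6.28,.8):
        for zz in (97.6,175.6): d(np.array([465.8+13*np.cos(a),5.3+13*np.sin(a),zz]),(0,255,0))
    out.append(z[:300])
cv2.imwrite('pics/o3.png',cv2.vconcat([cv2.hconcat(out[:2]),cv2.hconcat([out[2],out[2]*0])]))
E
```

```text
(no output)
```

View pics/o3.png

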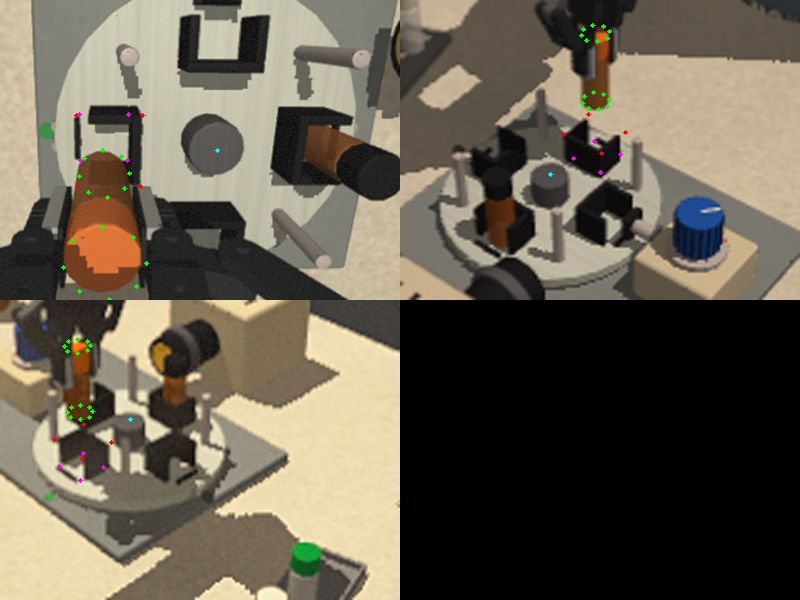

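```bash
python3 - <<'E'
import cv2
a=cv2.imread('pics/scene_3.png')[145:215,245:305]
b=cv2.imread('pics/side_3.png')[205:275,245:305]
cv2.imwrite('pics/z3b.png',cv2.resize(cv2.hconcat([a,b]),None,fx=6.6,fy=6.6,interpolation=cv2.INTER_CUBIC))
a=cv2.imread('pics/scene0.png')[165:235,245:305]
b=cv2.imread('pics/side0.png')[205:275,245:305]
cv2.imwrite('pics/z0b.png',cv2.resize(cv2.hconcat([a,b]),None,fx=6.6,fy=6.6,interpolation=cv2.INTER_CUBIC))
E
```

```text
(no output)
```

View pics/z3b.png

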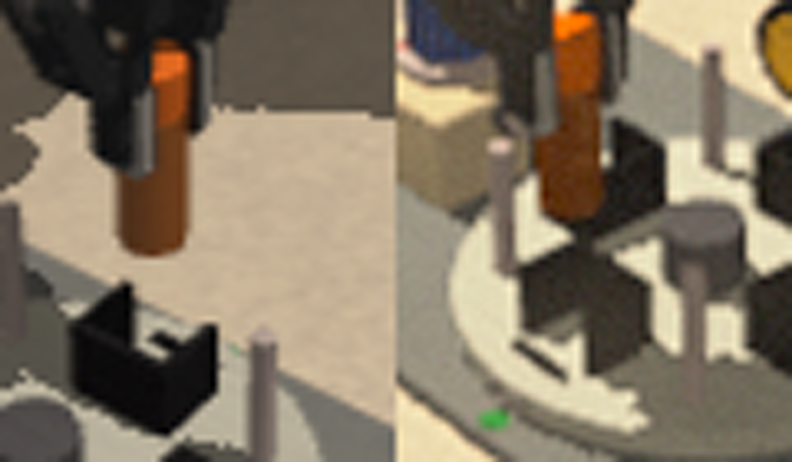

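View pics/z0b.png

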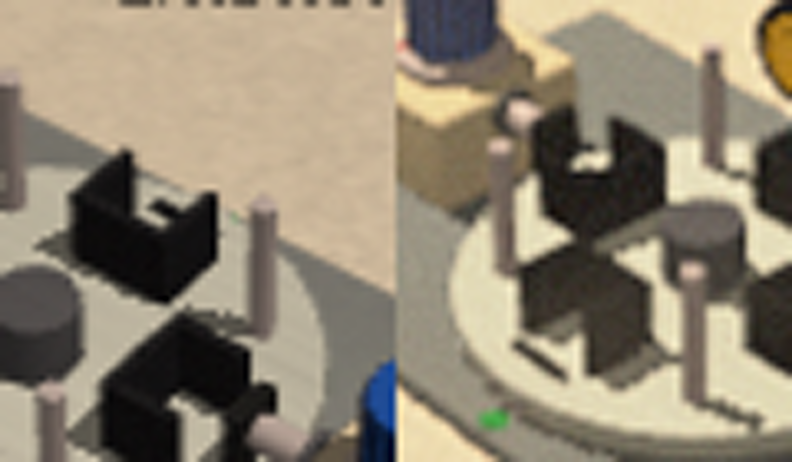

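```bash
python3 - <<'E'
from h import *
S=np.load('c_scene_3.npy',allow_pickle=True).item();D=np.load('c_side_3.npy',allow_pickle=True).item()
s=lambda x,y:(S,((x+.5)/6.6+244.5,(y+.5)/6.6+144.5)); d=lambda x,y:(D,((x+.5-396)/6.6+244.5,(y+.5)/6.6+204.5))
C=tri([s(214,326),d(522,284)]);A=tri([s(71,328),d(650,284)]);V=tri([s(152,231),d(571,204)])
print("C",C,"A",A,"mid",(C[0]+A[0])/2,"diag",np.linalg.norm(A[0]-C[0]),"V",V)
for p in [(214,326),(71,328)]: print(onz(*s(*p),60))
for p in [(522,284),(650,284)]: print(onz(*d(*p),60))
E
```

```text
C (array([452.67537252,  22.44292586,  53.98661949]), [0.41247200893212127, 0.4124720089320555]) A (array([486.37330149, -16.66574727,  57.07891432]), [1.1139471029668413, 1.1139471029670207]) mid [469.52433701   2.88858929  55.5327669 ] diag 51.7165449201828 V (array([463.4438277 ,   3.06598215,  96.54198474]), [0.6548793079316281, 0.6548793079316124])
[458.7379889   26.24575939  60.        ]
[489.87893225 -15.25433702  60.        ]
[447.19198476  16.39376521  60.        ]
[482.98714736 -18.71489384  60.        ]
```

```bash
python3 - <<'E'
from h import *
W=np.load('c_wrist_3.npy',allow_pickle=True).item()
f=lambda p:((p[0]+.5)/1.25+199.5,(p[1]+.5)/1.25+99.5)
P=[onz(W,f(p),90)[:2] for p in [(128,57),(360,60),(323,261)]]
print(np.round(P,1),(P[0]+P[2])/2,np.linalg.norm(P[0]-P[1]),np.linalg.norm(P[2]-P[1]),np.linalg.norm(P[2]-P[0]))
h=onz(W,f((217,143)),56);print('hub',h)
for p in [(135,108),(141,116)]: print(onz(W,f(p),60))
print('bot vial?',proj(W,np.array([464.9,5.5,97.6])),proj(W,np.array([464.9,5.5,175.6])))
print('cam',-W['R'].T@W['t'])
E
```

```text
[[479.1  63.2]
 [594.1  59.1]
 [590.9 -54.8]] [535.01271175   4.18911001] 115.02815670757343 113.94681503638789 162.5419537395093
hub [535.52186226   7.75918091  56.        ]
[484.82727703  31.76121932  60.        ]
[488.35452196  26.85820151  60.        ]
bot vial? (np.float64(281.61072569820504), np.float64(238.93398694482366)) (np.float64(280.9262932061832), np.float64(310.7884821588855))
cam [467.45471728  75.27310845 278.45830992]
```

Call:
arm_command(
  motion=[
    [[1.2,0.08,0,0,0,0,1],[1.2,0,-0.04,0,0,0,1],[1,0,0,0,0,0,1],[0,0,0,0,0,0,1]],
  ],
)

```text
clock: 6.03
eef_pos: [466.0, 5.8, 103.1]
eef_rot: [-0.506, -0.494, 0.507, -0.492]
force: [-0.2, 0.1, 0.0]
gripper_width: 24.8
```

```bash
python3 look.py 4 wrist scene side; python3 - <<'E'
import cv2
a=cv2.imread('pics/scene_4.png')[145:215,245:305]
b=cv2.imread('pics/side_4.png')[205:275,245:305]
cv2.imwrite('pics/z4b.png',cv2.resize(cv2.hconcat([a,b]),None,fx=6.6,fy=6.6,interpolation=cv2.INTER_CUBIC))
E
```

```text
6.0333 [-0.23  0.24  1.9  -0.    1.   -0.2 ] [466.    5.8 103.1] [[-0.002, 1.0, -0.027], [0.001, -0.027, -1.0], [-1.0, -0.002, -0.0]] 24.8 [-0.2  0.1  0. ] [-0.067  0.036 -0.029]
```

View pics/z4b.png

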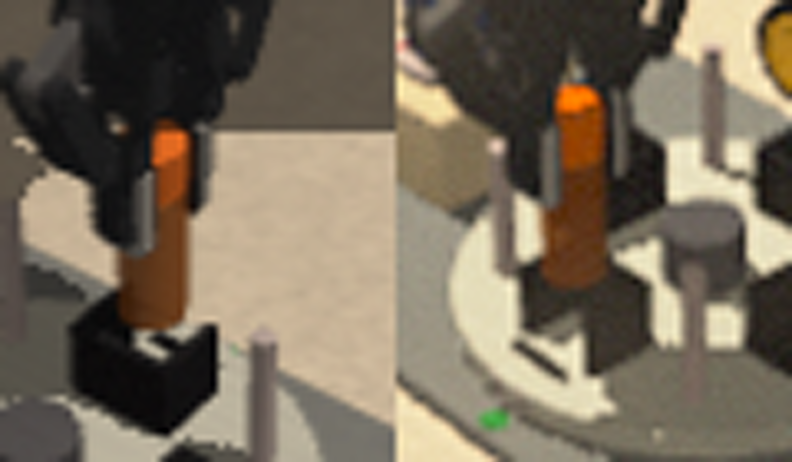

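View pics/wrist_4.png

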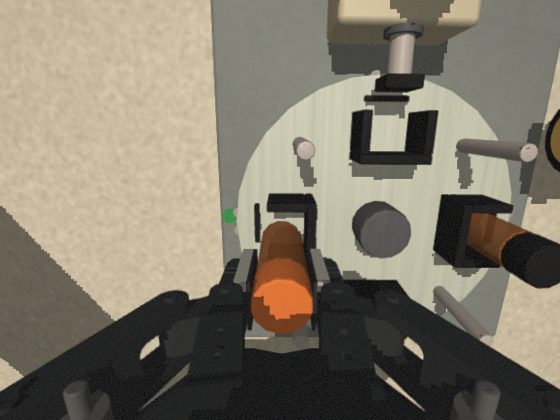

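Call:
arm_command(
  motion=[
    [[0.5,0.04,0.12,0,0,0,1],[0.5,0,0,0,0,0,1],[0.5,0,0,0,0,0,1],[0.5,0,0,0,0,0,1],[0,0,0,0,0,0,1]],
  ],
)

```text
clock: 6.6
eef_pos: [466.5, 4.5, 83.2]
eef_rot: [-0.506, -0.494, 0.507, -0.493]
force: [-0.4, 0.4, -0.1]
gripper_width: 24.7
```

```bash
python3 look.py 5 scene side; python3 - <<'E'
import cv2
a=cv2.imread('pics/scene_5.png')[145:215,245:305]
b=cv2.imread('pics/side_5.png')[205:275,245:305]
cv2.imwrite('pics/z5b.png',cv2.resize(cv2.hconcat([a,b]),None,fx=6.6,fy=6.6,interpolation=cv2.INTER_CUBIC))
E
```

```text
6.6 [-0.23  0.27  1.92  0.    0.95 -0.2 ] [466.5   4.5  83.2] [[-0.002, 1.0, -0.026], [0.001, -0.026, -1.0], [-1.0, -0.002, -0.0]] 24.7 [-0.4  0.4 -0.1] [-0.016  0.003 -0.023]
```

View pics/z5b.png

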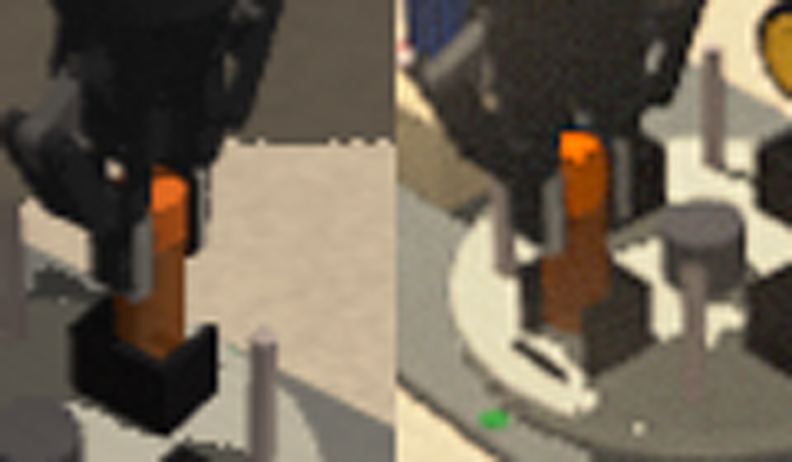

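Call:
arm_command(
  motion=[
    [[0.5,0,0,0,0,0,1],[0.4,0,0,0,0,0,1],[0.3,0,0,0,0,0,1],[0.2,0,0,0,0,0,1],[0,0,0,0,0,0,1]],
  ],
)

```text
clock: 7.12
eef_pos: [467.0, 4.5, 69.7]
eef_rot: [-0.506, -0.494, 0.507, -0.493]
force: [-0.5, -0.5, 0.8]
gripper_width: 24.5
```

Call:
arm_command(
  motion=[
    [[0.15,0,0,0,0,0,1],[0,0,0,0,0,0,1]],
  ],
)

```text
clock: 7.28
eef_pos: [467.5, 4.3, 68.9]
eef_rot: [0.506, 0.493, -0.506, 0.494]
force: [-0.9, -1.0, 0.2]
gripper_width: 24.7
```

Call:
arm_command(
  motion=[
    [[0.15,0,0,0,0,0,1],[0,0,0,0,0,0,1]],
  ],
)

```text
clock: 7.45
eef_pos: [467.7, 4.2, 68.8]
eef_rot: [0.506, 0.493, -0.506, 0.494]
force: [-5.9, 1.2, 14.4]
gripper_width: 24.4
```

Call:
arm_command(
  motion=[
    [[0.15,0,0,0,0,0,1],[0,0,0,0,0,0,1]],
  ],
)

```text
clock: 7.62
eef_pos: [467.8, 4.1, 68.6]
eef_rot: [0.506, 0.493, -0.506, 0.494]
force: [-9.6, 0.5, 27.9]
gripper_width: 24.4
```

```bash
python3 look.py 6 scene side; python3 - <<'E'
import cv2
a=cv2.imread('pics/scene_6.png')[145:215,245:305]
b=cv2.imread('pics/side_6.png')[205:275,245:305]
cv2.imwrite('pics/z6b.png',cv2.resize(cv2.hconcat([a,b]),None,fx=6.6,fy=6.6,interpolation=cv2.INTER_CUBIC))
E
```

```text
7.6167 [-0.23  0.3   1.94 -0.    0.9  -0.2 ] [467.8   4.1  68.6] [[0.002, 1.0, -0.025], [-0.001, -0.025, -1.0], [-1.0, 0.002, 0.001]] 24.4 [-9.6  0.5 27.9] [0.164 1.729 0.017]
```

View pics/z6b.png

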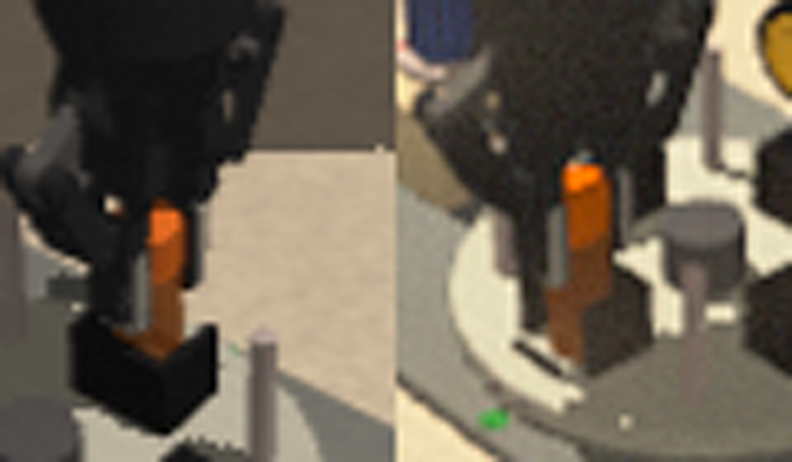

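Call:
arm_command(
  motion=[
    [[-0.25,0,0,0,0,0,1],[0,0,0,0,0,0,0.2],[0,0,0,0,0,0,0.0],[0,0,0,0,0,0,-0.2],[0,0,0,0,0,0,-0.3],[0,0,0,0,0,0,-0.3]],
  ],
)

```text
clock: 8.22
eef_pos: [467.2, 4.4, 67.9]
eef_rot: [-0.506, -0.494, 0.507, -0.493]
force: [0.0, 0.0, 0.2]
gripper_width: 55.5
```

Call:
arm_command(
  motion=[
    [[-1,0,0,0,0,0,-0.3],[-2,0,0,0,0,0,-0.3],[-2,0,0,0,0,0,-0.3],[-2,0,0,0,0,0,-0.3],[-2,0,0,0,0,0,-0.3],[0,0,2,0,0,0,-0.3],[0,0,2,0,0,0,-0.3],[0,0,0,0,0,0,-0.3]],
  ],
)

```text
clock: 8.88
eef_pos: [466.9, -38.1, 158.6]
eef_rot: [-0.507, -0.492, 0.507, -0.494]
force: [-0.0, -0.6, 0.2]
gripper_width: 55.5
```

```bash
python3 look.py 7 wrist scene side; python3 - <<'E'
import cv2
a=cv2.imread('pics/scene_7.png')[125:225,225:325]
b=cv2.imread('pics/side_7.png')[185:285,235:335]
cv2.imwrite('pics/z7b.png',cv2.resize(cv2.hconcat([a,b]),None,fx=4,fy=4,interpolation=cv2.INTER_CUBIC))
E
```

```text
8.8833 [-0.32  0.18  1.83 -0.    1.13 -0.29] [466.9 -38.1 158.6] [[0.001, 1.0, -0.027], [-0.002, -0.027, -1.0], [-1.0, 0.001, 0.002]] 55.5 [-0.  -0.6  0.2] [-0.031 -0.01   0.006]
```

View pics/z7b.png

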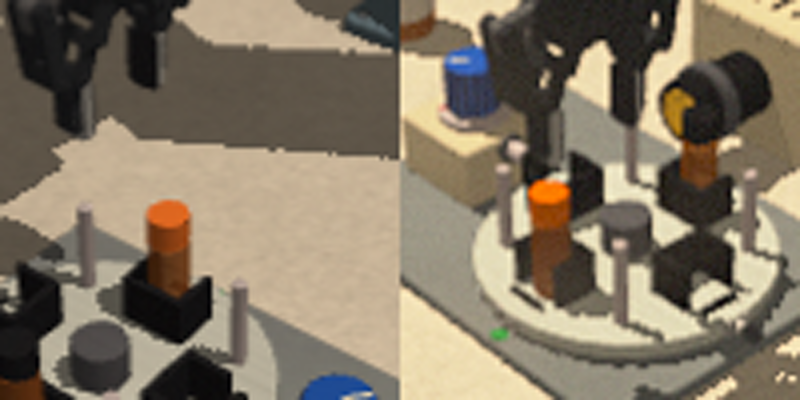

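View pics/wrist_7.png

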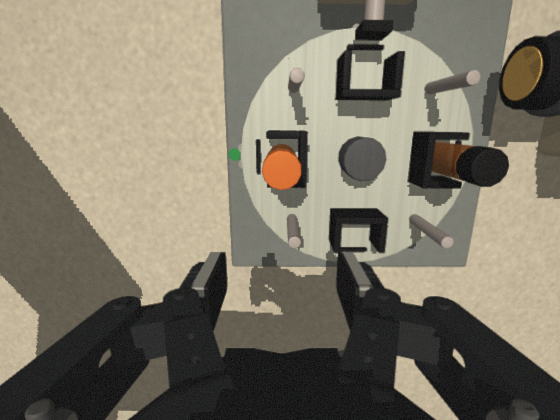

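```bash
python3 - <<'E'
from h import *
W=np.load('c_wrist_7.npy',allow_pickle=True).item()
P=np.array([onz(W,p,90)[:2] for p in [(296.5,75),(473,77.5),(446.5,240.5),(294.5,240.5)]])
print(P.round(1),P.mean(0),[np.linalg.norm(p-P.mean(0)).round(1) for p in P]); print(onz(W,(282,168),106))
E
```

```text
[[479.3  62.8]
 [594.5  59.2]
 [590.6 -54.3]
 [476.4 -51.1]] [535.21787802   4.18059782] [np.float64(81.0), np.float64(80.9), np.float64(80.5), np.float64(80.7)]
[468.49678406   5.31865838 106.        ]
```

Call:
arm_command(
  motion=[
    [[0,0.98,1.39,0,0,0,-0.3],[0,0,0,-0.112,0,0,-0.3],[0,0,0,-0.112,0,0,-0.3],[0,0,0,-0.112,0,0,-0.3],[0,0,0,-0.112,0,0,-0.3],[0,0,0,-0.112,0,0,-0.3],[0,0,0,-0.112,0,0,-0.3],[0,0,0,-0.112,0,0,-0.3]],
  ],
)

```text
clock: 9.7
eef_pos: [476.3, -49.8, 158.0]
eef_rot: [0.277, 0.65, -0.277, 0.65]
force: [-0.4, 0.4, -0.7]
gripper_width: 55.4
```

Call:
arm_command(
  motion=[
    [[0,0,0,0,0,0,-0.3],[1.5,0,0,0,0,0,-0.3],[1.5,0,0,0,0,0,-0.3],[1.5,0,0,0,0,0,-0.3],[0,0,0,0,0,0,-0.3]],
  ],
)

```text
clock: 10.12
eef_pos: [474.2, -49.2, 110.7]
eef_rot: [0.28, 0.651, -0.281, 0.647]
force: [-0.9, 1.1, 0.3]
gripper_width: 55.4
```

```bash
python3 look.py 8 wrist scene; python3 - <<'E'
from h import *
for v in ("wrist","scene"):
    c=np.load(f'c_{v}_8.npy',allow_pickle=True).item(); print(v,proj(c,np.array([476.3,-52.2,90])))
E
```

```text
10.1167 [-0.34  0.25  1.87  0.    1.03 -1.09] [474.2 -49.2 110.7] [[-0.005, 0.728, 0.685], [0.002, 0.685, -0.728], [-1.0, -0.002, -0.005]] 55.4 [-0.9  1.1  0.3] [ 0.025 -0.022  0.032]
wrist (np.float64(279.88601961615973), np.float64(256.47127771135433))
scene (np.float64(246.20737774697196), np.float64(175.9651475539559))
```

View pics/wrist_8.png

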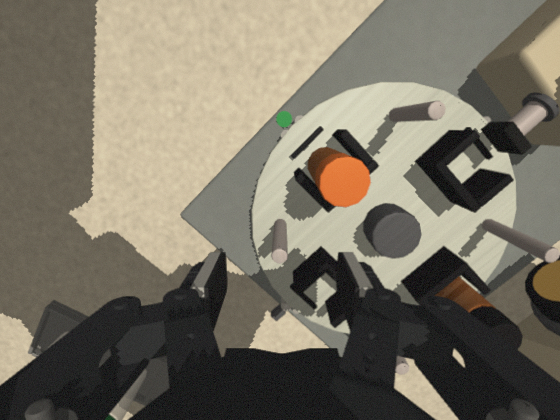

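Call:
arm_command(
  motion=[
    [[0.5,-0.05,0.35,0,0,0,-0.3],[1.3,0,0,0,0,0,-0.3],[1.3,0,0,0,0,0,-0.3],[1.2,0,0,0,0,0,-0.3],[0,0,0,0,0,0,-0.3]],
  ],
)

```text
clock: 10.63
eef_pos: [477.2, -52.6, 69.1]
eef_rot: [0.28, 0.65, -0.28, 0.649]
force: [-0.5, 0.6, 0.4]
gripper_width: 55.5
```

Call:
arm_command(
  motion=[
    [[0,0,0,0,0,0,0.2],[0,0,0,0,0,0,0.5],[0,0,0,0,0,0,0.7],[0,0,0,0,0,0,1],[0,0,0,0,0,0,1],[0,0,0,0,0,0,1]],
  ],
)

```text
clock: 11.13
eef_pos: [477.0, -54.0, 71.4]
eef_rot: [0.278, 0.65, -0.28, 0.65]
force: [-5.6, -6.1, 7.4]
gripper_width: 7.6
```

Call:
arm_command(
  motion=[
    [[0,0.006,-0.322,0.0393,0,0,1],[0,0.006,-0.322,0.0393,0,0,1],[0,0.025,-0.643,0.0785,0,0,1],[0,0.025,-0.643,0.0785,0,0,1],[0,0.025,-0.643,0.0785,0,0,1],[0,0.025,-0.643,0.0785,0,0,1],[0,0.025,-0.643,0.0785,0,0,1]],
  ],
)

```text
clock: 11.72
eef_pos: [457.3, -20.1, 71.3]
eef_rot: [0.424, 0.566, -0.425, 0.565]
force: [-7.0, -3.8, 10.2]
gripper_width: 7.5
```

Call:
arm_command(
  motion=[
    [[0,0.025,-0.643,0.0785,0,0,1],[0,0.025,-0.643,0.0785,0,0,1],[0,0.025,-0.643,0.0785,0,0,1],[0,0.025,-0.643,0.0785,0,0,1],[0,0.025,-0.643,0.0785,0,0,1],[0,0.025,-0.643,0.0785,0,0,1],[0,0.025,-0.643,0.0785,0,0,1]],
  ],
)

```text
clock: 12.3
eef_pos: [457.1, 25.3, 71.3]
eef_rot: [-0.562, -0.429, 0.562, -0.429]
force: [-5.5, 0.2, 7.8]
gripper_width: 7.5
```

Call:
arm_command(
  motion=[
    [[0,0.025,-0.643,0.0785,0,0,1],[0,0.025,-0.643,0.0785,0,0,1],[0,0.025,-0.643,0.0785,0,0,1],[0,0.025,-0.643,0.0785,0,0,1],[0,0.025,-0.643,0.0785,0,0,1],[0,0.006,-0.322,0.0393,0,0,1],[0,0.006,-0.322,0.0393,0,0,1],[0,0,0,0,0,0,1]],
  ],
)

```text
clock: 12.97
eef_pos: [476.6, 59.5, 71.4]
eef_rot: [0.647, 0.287, -0.646, 0.286]
force: [-3.2, 3.9, 5.2]
gripper_width: 7.4
```

```bash
python3 look.py 9 wrist scene side; python3 - <<'E'
import cv2
a=cv2.imread('pics/scene_9.png')[125:275,195:345]
b=cv2.imread('pics/side_9.png')[165:315,215:365]
cv2.imwrite('pics/z9.png',cv2.resize(cv2.hconcat([a,b]),None,fx=2.6,fy=2.6,interpolation=cv2.INTER_CUBIC))
E
```

```text
12.9667 [-0.11  0.31  1.91  0.    0.92  0.63] [476.6  59.5  71.4] [[0.001, 0.741, -0.671], [0.001, -0.671, -0.741], [-1.0, -0.0, -0.001]] 7.4 [-3.2  3.9  5.2] [ 0.637  0.372 -0.181]
```

View pics/z9.png

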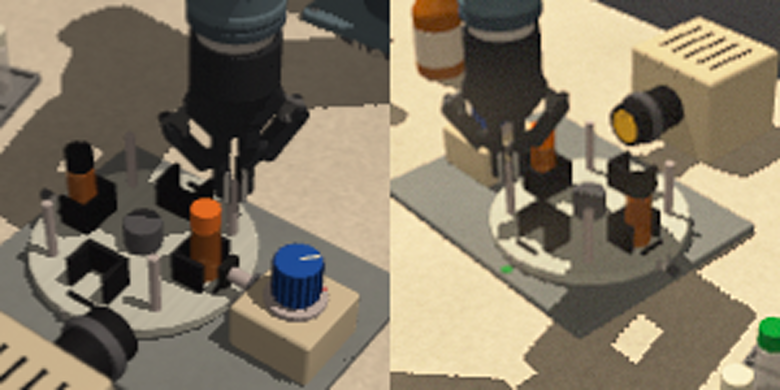

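View pics/wrist_9.png

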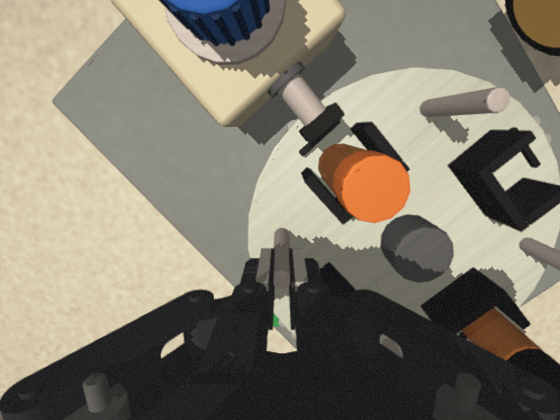

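Call:
arm_command(
  motion=[
    [[0,0.005,-0.24,0.03,0,0,1],[0,0.005,-0.24,0.03,0,0,1],[0,0,0,0,0,0,1],[0,0,0,0,0,0,1]],
  ],
)

```text
clock: 13.45
eef_pos: [479.2, 62.1, 71.3]
eef_rot: [-0.654, -0.268, 0.655, -0.268]
force: [-4.9, 0.7, 7.5]
gripper_width: 7.3
```

```bash
python3 look.py 10
```

```text
13.45 [-0.1   0.32  1.9  -0.    0.93  0.69] [479.2  62.1  71.3] [[-0.001, 0.701, -0.713], [-0.0, -0.713, -0.701], [-1.0, -0.0, 0.001]] 7.3 [-4.9  0.7  7.5] [ 0.063  0.778 -0.116]
```

Call:
arm_command(
  motion=[
    [[0,0,0,0,0,0,0.6],[0,0,0,0,0,0,0.3],[0,0,0,0,0,0,0.2],[0,0,0,0,0,0,0.2],[-1.5,0,0,0,0,0,0.2],[-2,0,0,0,0,0,0.2],[-2,0,0,0,0,0,0.2],[-2,0,0,0,0,0,0.2]],
  ],
)

```text
clock: 14.12
eef_pos: [479.6, 62.0, 146.0]
eef_rot: [-0.654, -0.268, 0.655, -0.268]
force: [0.3, 0.2, -0.0]
gripper_width: 34.2
```

Call:
arm_command(
  motion=[
    [[-2,0,0,0,0,0,-0.6],[-2,0,0,0,0,0,-1],[0,0,0,0,0,0,-1],[0,0,0,0,0,0,-1]],
  ],
)

```text
clock: 14.45
eef_pos: [480.6, 62.0, 186.2]
eef_rot: [0.655, 0.267, -0.654, 0.268]
force: [-0.5, 0.3, -1.0]
gripper_width: 80.4
```

```bash
python3 look.py 11 wrist scene side; python3 - <<'E'
import cv2
a=cv2.imread('pics/scene_11.png')[125:275,195:345]
b=cv2.imread('pics/side_11.png')[165:315,215:365]
cv2.imwrite('pics/z11.png',cv2.resize(cv2.hconcat([a,b]),None,fx=2.6,fy=2.6,interpolation=cv2.INTER_CUBIC))
E
```

```text
14.45 [-0.1   0.18  1.76 -0.    1.21  0.69] [480.6  62.  186.2] [[0.003, 0.701, -0.713], [-0.0, -0.713, -0.701], [-1.0, 0.002, -0.002]] 80.4 [-0.5  0.3 -1. ] [-0.025  0.003  0.   ]
```

View pics/z11.png

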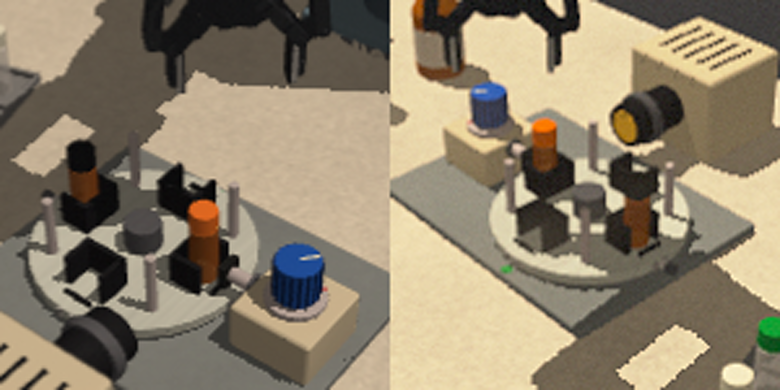

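View pics/wrist_11.png

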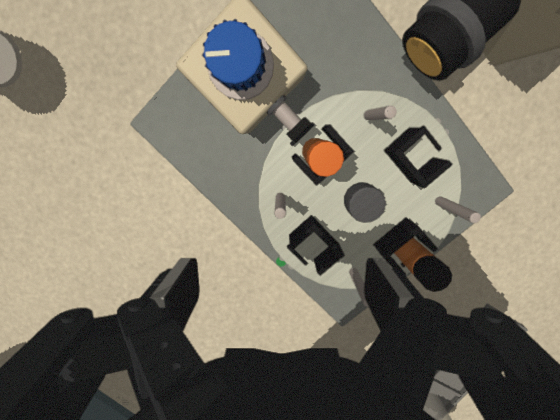

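```bash
python3 - <<'E'
from h import *
W=np.load('c_wrist_11.npy',allow_pickle=True).item()
P=np.array([onz(W,p,90)[:2] for p in [(280,211),(390,112),(474,217)]])
c=(P[0]+P[2])/2;print(P.round(1),c)
for a,b in [(0,2)]:
    d=P[b]-P[a];print(np.linalg.norm(d),np.degrees(np.arctan2(d[1],d[0])))
d=P[1]-c;print('p1 ang',np.degrees(np.arctan2(d[1],d[0])))
print(onz(W,(323,158.5),106),'knob',onz(W,(233,53),108))
E
```

```text
[[481.5  64.4]
 [595.   59.7]
 [591.3 -54.5]] [536.37529898   4.94786175]
161.88638242844658 -47.299272183395
p1 ang 43.05264601041779
[535.05763931  73.11921062 106.        ] knob [540.92496353 166.56573686 108.        ]
```

Call:
arm_command(
  motion=[
    [[0,-0.845,-2.92,0,0,0,-0.5],[0,-0.845,-2.92,0,0,0,-0.5],[0,-0.845,-2.92,0,0,0,-0.5],[0,-0.845,-2.92,0,0,0,-0.5],[0,0,0,-0.12,0,0,-0.5],[0,0,0,-0.12,0,0,-0.5],[0,0,0,-0.12,0,0,-0.5],[0,0,0,-0.12,0,0,-0.5]],
  ],
)

```text
clock: 15.27
eef_pos: [538.6, 168.3, 183.4]
eef_rot: [-0.57, -0.418, 0.572, -0.417]
force: [0.6, -0.3, 0.1]
gripper_width: 64.1
```

Call:
arm_command(
  motion=[
    [[0,0,0,-0.12,0,0,-0.5],[0,0,0,-0.12,0,0,-0.5],[0,0,0,-0.12,0,0,-0.5],[0,0,0,-0.12,0,0,-0.5],[0,0,0,-0.12,0,0,-0.5],[0,0,0,-0.12,0,0,-0.5],[0,0,0,-0.12,0,0,-0.5],[0,0,0,-0.12,0,0,-0.5]],
  ],
)

```text
clock: 15.93
eef_pos: [538.6, 167.9, 183.6]
eef_rot: [0.313, 0.635, -0.314, 0.633]
force: [-0.5, 0.2, 0.5]
gripper_width: 64.2
```

Call:
arm_command(
  motion=[
    [[0,0,0,-0.12,0,0,-0.5],[0,0,0,-0.12,0,0,-0.5],[0,0,0,-0.12,0,0,-0.5],[0,0,0,-0.12,0,0,-0.5],[0,0,0,-0.12,0,0,-0.5],[0,0,0,-0.12,0,0,-0.5],[0,0,0,-0.12,0,0,-0.5],[0,0,0,-0.12,0,0,-0.5]],
  ],
)

```text
clock: 16.6
eef_pos: [538.6, 167.9, 183.6]
eef_rot: [-0.015, 0.708, 0.015, 0.706]
force: [0.2, 0.8, 0.6]
gripper_width: 63.9
```

Call:
arm_command(
  motion=[
    [[0,0,0,-0.12,0,0,-0.5],[0,0,0,-0.12,0,0,-0.5],[0,0,0,-0.12,0,0,-0.5],[0,0,0,-0.12,0,0,-0.5],[0,0,0,-0.12,0,0,-0.5],[1,0,0,0,0,0,-0.5],[1,0,0,0,0,0,-0.5],[0,0,0,0,0,0,-0.5]],
  ],
)

```text
clock: 17.27
eef_pos: [537.2, 167.8, 161.6]
eef_rot: [-0.219, 0.674, 0.22, 0.67]
force: [-0.2, -0.0, -0.8]
gripper_width: 64.3
```

```bash
python3 look.py 12 wrist scene side;  python3 - <<'E'
from h import *
for v in ("wrist","scene"):
    c=np.load(f'c_{v}_12.npy',allow_pickle=True).item(); print(v,proj(c,np.array([540.2,168,108])))
E
```

```text
17.2667 [ 0.1   0.34  1.6   0.    1.21 -2.1 ] [537.2 167.8 161.6] [[-0.006, -0.591, 0.807], [-0.001, 0.807, 0.591], [-1.0, 0.003, -0.005]] 64.3 [-0.2 -0.  -0.8] [-0.054  0.011 -0.017]
wrist (np.float64(278.1702541625254), np.float64(234.48474508778412))
scene (np.float64(309.7818270534863), np.float64(223.039578717979))
```

View pics/wrist_12.png

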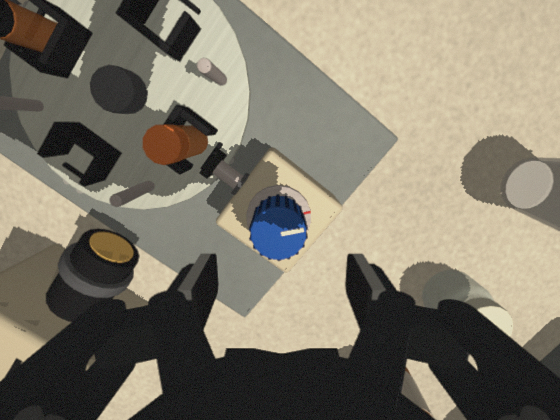

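View pics/scene_12.png

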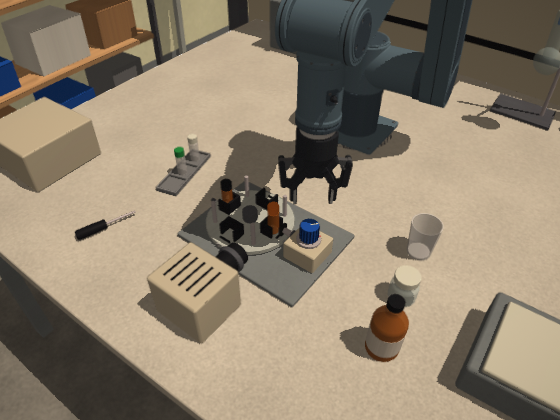

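```bash
python3 - <<'E'
from h import *
im=cv2.imread('pics/wrist_12.png');cv2.imwrite('pics/k12.png',cv2.resize(im[170:280,210:350],None,fx=5,fy=5,interpolation=cv2.INTER_CUBIC))
E
```

```text
(no output)
```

View pics/k12.png

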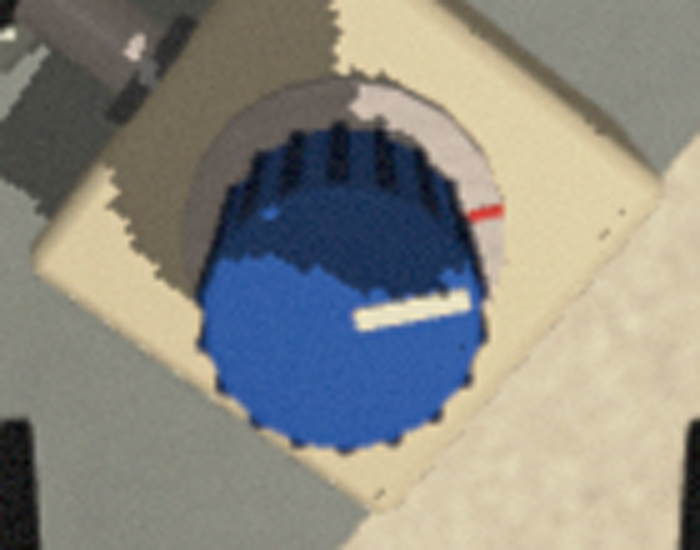

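Call:
arm_command(
  motion=[
    [[1,-0.19,0.29,0,0,0,-0.5],[1.5,0,0,0,0,0,-0.5],[1.5,0,0,0,0,0,-0.5],[1.5,0,0,0,0,0,-0.5],[1.5,0,0,0,0,0,-0.5],[1.0,0,0,0,0,0,-0.5],[0,0,0,0,0,0,-0.5],[0,0,0,0,0,0,-0.5]],
  ],
)

```text
clock: 18.08
eef_pos: [542.7, 168.2, 84.9]
eef_rot: [-0.221, 0.672, 0.221, 0.671]
force: [0.1, 0.6, 0.7]
gripper_width: 64.0
```

```bash
python3 look.py 13 wrist
```

```text
18.0833 [ 0.1   0.43  1.68  0.    1.04 -2.1 ] [542.7 168.2  84.9] [[-0.001, -0.593, 0.805], [-0.0, 0.805, 0.593], [-1.0, 0.001, -0.001]] 64.0 [0.1 0.6 0.7] [ 0.032 -0.028  0.019]
```

View pics/wrist_13.png

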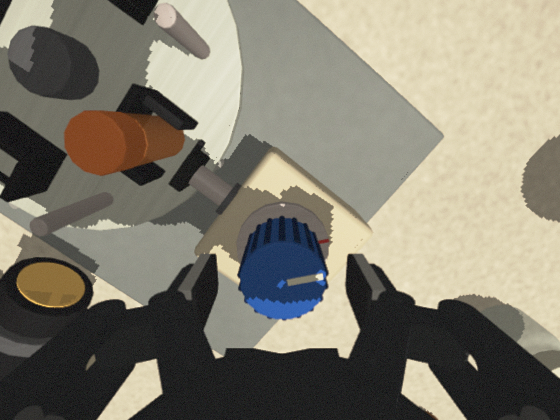

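```bash
python3 - <<'E'
from h import *
from workcell import *
W=np.load('c_wrist_13.npy',allow_pickle=True).item()
o=get_obs();print(o['eef_pos'])
print(proj(W,np.array([542.7,168.2,108])),proj(W,np.array([540.2,168,108])))
print(onz(W,(283.5,276),108))
im=cv2.imread('pics/wrist_13.png');cv2.imwrite('pics/k13.png',cv2.resize(im[200:330,210:360],None,fx=4.6,fy=4.6,interpolation=cv2.INTER_CUBIC))
E
```

```text
[543.29442434 168.26386385  85.6605902 ]
(np.float64(280.21526847192916), np.float64(288.7860701116691)) (np.float64(283.23304158569704), np.float64(284.4617117230369))
[536.82879189 165.64500302 108.        ]
```

View pics/k13.png

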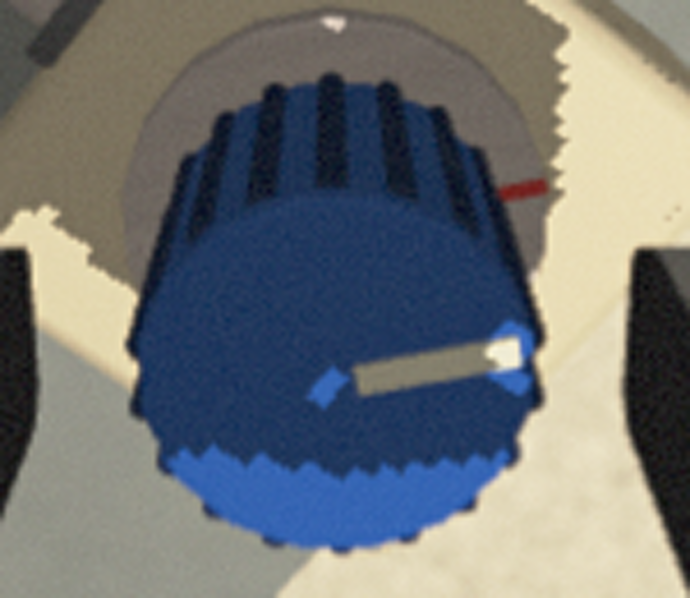

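Call:
arm_command(
  motion=[
    [[0.5,0.08,-0.26,0,0,0,-0.5],[0.4,0,0,0,0,0,-0.5],[0,0,0,0,0,0,-0.2],[0,0,0,0,0,0,0],[0,0,0,0,0,0,0.3],[0,0,0,0,0,0,1],[0,0,0,0,0,0,1],[0,0,0,0,0,0,1]],
  ],
)

```text
clock: 18.8
eef_pos: [540.4, 167.3, 76.7]
eef_rot: [-0.221, 0.672, 0.221, 0.672]
force: [-2.5, -1.9, 4.0]
gripper_width: 38.5
```

```bash
python3 look.py 14 wrist scene
```

```text
18.8 [ 0.1   0.43  1.69 -0.    1.01 -2.1 ] [540.4 167.3  76.7] [[0.0, -0.594, 0.805], [-0.0, 0.805, 0.594], [-1.0, -0.0, 0.0]] 38.5 [-2.5 -1.9  4. ] [-0.134  0.294 -0.058]
```

View pics/wrist_14.png

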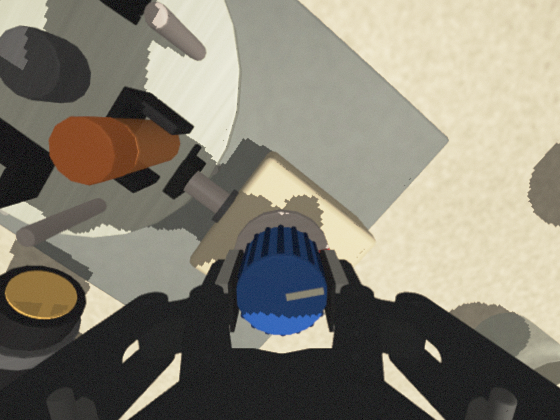

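Call:
arm_command(
  motion=[
    [[0,0,0,0.1,0,0,1],[0,0,0,0.1,0,0,1],[0,0,0,0.1,0,0,1],[0,0,0,0.1,0,0,1],[0,0,0,0.1,0,0,1],[0,0,0,0.1,0,0,1],[0,0,0,0.1,0,0,1],[0,0,0,0.1,0,0,1]],
  ],
)

```text
clock: 19.57
eef_pos: [540.2, 168.0, 76.7]
eef_rot: [0.06, 0.704, -0.059, 0.705]
force: [-2.7, 2.0, 5.5]
gripper_width: 38.4
```

```bash
python3 look.py 15 wrist scene side
```

```text
19.5667 [ 0.1   0.43  1.69  0.    1.01 -1.3 ] [540.2 168.   76.7] [[0.0, 0.168, 0.986], [0.001, 0.986, -0.168], [-1.0, 0.001, 0.0]] 38.4 [-2.7  2.   5.5] [0.356 0.319 0.193]
```

View pics/wrist_15.png

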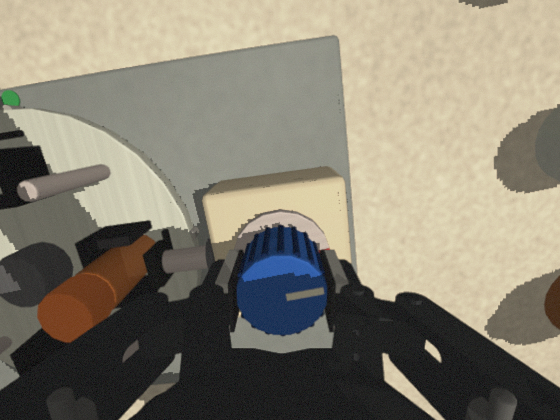

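Call:
arm_command(
  motion=[
    [[0,0,0,0.1,0,0,1],[0,0,0,0.1,0,0,1],[0,0,0,0.1,0,0,1],[0,0,0,0.1,0,0,1],[0,0,0,0.1,0,0,1]],
  ],
)

```text
clock: 20.13
eef_pos: [540.4, 168.4, 76.7]
eef_rot: [0.233, 0.668, -0.232, 0.668]
force: [-1.1, 2.9, 4.6]
gripper_width: 38.4
```

```bash
python3 look.py 16
```

```text
20.1333 [ 0.1   0.43  1.69  0.    1.01 -0.8 ] [540.4 168.4  76.7] [[0.001, 0.62, 0.784], [0.002, 0.784, -0.62], [-1.0, 0.002, -0.0]] 38.4 [-1.1  2.9  4.6] [0.55  0.219 0.165]
```

Call:
arm_command(
  motion=[
    [[0,0,0,0.1,0,0,1],[0,0,0,0.1,0,0,1]],
  ],
)

```text
clock: 20.3
eef_pos: [540.5, 168.5, 76.7]
eef_rot: [0.298, 0.641, -0.297, 0.641]
force: [-0.8, 3.2, 4.1]
gripper_width: 38.5
```

```bash
python3 look.py 17
```

```text
20.3 [ 0.1   0.43  1.69  0.    1.01 -0.6 ] [540.5 168.5  76.7] [[0.001, 0.764, 0.645], [0.002, 0.645, -0.764], [-1.0, 0.002, -0.001]] 38.5 [-0.8  3.2  4.1] [0.6   0.15  0.166]
```

Call:
arm_command(
  motion=[
    [[0,0,0,0.1,0,0,1],[0,0,0,0.1,0,0,1]],
  ],
)

```text
clock: 20.47
eef_pos: [540.7, 168.7, 76.8]
eef_rot: [0.361, 0.608, -0.359, 0.609]
force: [-1.3, 3.4, 4.3]
gripper_width: 38.4
```

```bash
python3 look.py 18 wrist
```

```text
20.4667 [ 0.1   0.43  1.69  0.    1.01 -0.4 ] [540.7 168.7  76.8] [[0.002, 0.877, 0.481], [0.002, 0.481, -0.877], [-1.0, 0.002, -0.001]] 38.4 [-1.3  3.4  4.3] [0.715 0.063 0.197]
```

Call:
arm_command(
  motion=[
    [[0,0,0,0.1,0,0,1],[0,0,0,0.1,0,0,1]],
  ],
)

```text
clock: 20.68
eef_pos: [540.9, 168.7, 76.8]
eef_rot: [0.419, 0.57, -0.417, 0.57]
force: [-1.4, 4.6, 3.3]
gripper_width: 38.5
```

```bash
python3 look.py 19 scene
```

```text
20.6833 [ 0.1   0.43  1.69  0.    1.01 -0.2 ] [540.9 168.7  76.8] [[0.002, 0.954, 0.3], [0.002, 0.3, -0.954], [-1.0, 0.002, -0.001]] 38.5 [-1.4  4.6  3.3] [0.867 0.017 0.367]
```

View pics/wrist_18.png

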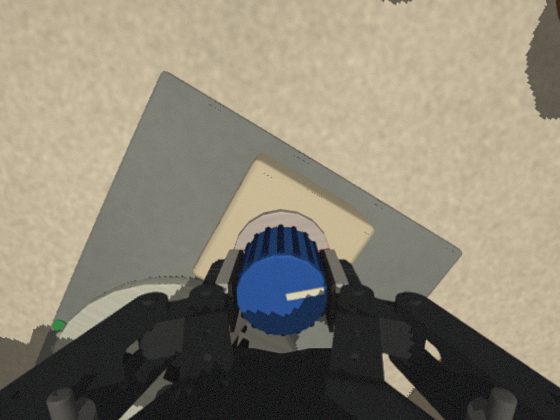

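Call:
arm_command(
  motion=[
    [[0,0,0,0.1,0,0,1],[0,0,0,0.1,0,0,1]],
  ],
)

```text
clock: 20.9
eef_pos: [541.1, 168.7, 76.8]
eef_rot: [0.474, 0.525, -0.472, 0.526]
force: [0.1, 6.5, 4.0]
gripper_width: 38.5
```

```bash
python3 look.py 20 wrist
```

```text
20.9 [ 0.1   0.43  1.69  0.    1.01 -0.  ] [541.1 168.7  76.8] [[0.002, 0.995, 0.105], [0.002, 0.105, -0.995], [-1.0, 0.002, -0.002]] 38.5 [0.1 6.5 4. ] [ 0.862 -0.112  0.352]
```

Call:
arm_command(
  motion=[
    [[0,0,0,0.1,0,0,1],[0,0,0,0.1,0,0,1]],
  ],
)

```text
clock: 21.12
eef_pos: [541.3, 168.7, 76.8]
eef_rot: [0.524, 0.476, -0.522, 0.476]
force: [0.7, 5.4, 3.5]
gripper_width: 38.6
```

```bash
python3 look.py 21 wrist scene; python3 - <<'E'
import cv2
L=[cv2.imread(f'pics/wrist_{i}.png')[180:340,190:370] for i in (15,18,20,21)]
cv2.imwrite('pics/k21.png',cv2.resize(cv2.vconcat([cv2.hconcat(L[:2]),cv2.hconcat(L[2:])]),None,fx=1.85,fy=1.85,interpolation=cv2.INTER_CUBIC))
E
```

```text
21.1167 [0.1  0.43 1.69 0.   1.01 0.2 ] [541.3 168.7  76.8] [[0.003, 0.995, -0.095], [0.002, -0.095, -0.995], [-1.0, 0.002, -0.002]] 38.6 [0.7 5.4 3.5] [ 0.889 -0.204  0.324]
```

View pics/k21.png

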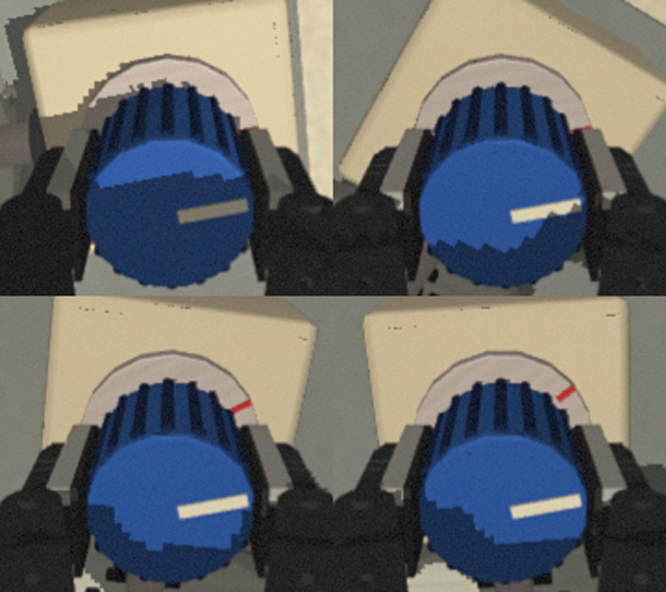

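```bash
python3 - <<'E'
from h import *
k=np.array([540.2,168])
for n,p in [(12,(307.4,212.6)),(20,(320.3,240)),(21,(315.9,232.4))]:
    W=np.load(f'c_wrist_{n}.npy',allow_pickle=True).item()
    X=onz(W,p,66.5)[:2]-k;print(n,X,np.hypot(*X),np.arctan2(X[1],X[0]))
E
```

```text
12 [-17.07116744  16.67677918] 23.86503135423934 2.367880247277449
20 [20.69303832 13.53007435] 24.723768868983694 0.5790746361599632
21 [20.85632113 13.88788721] 25.057125576350572 0.5874604509360698
```

Call:
arm_command(
  motion=[
    [[0,0,0,0.1,0,0,1],[0,0,0,0.1,0,0,1],[0,0,0,0.15,0,0,1]],
  ],
)

```text
refused, turn out of range in row 3
```

Call:
arm_command(
  motion=[
    [[0,0,0,0.1,0,0,1],[0,0,0,0.12,0,0,1],[0,0,0,0.12,0,0,1],[0,0,0,0,0,0,1],[0,0,0,0,0,0,1],[0,0,0,0,0,0,1]],
  ],
)

```text
clock: 21.72
eef_pos: [541.6, 168.7, 76.8]
eef_rot: [0.597, 0.381, -0.594, 0.381]
force: [2.0, 5.1, 2.4]
gripper_width: 38.4
```

```bash
python3 look.py 22 wrist; python3 - <<'E'
import cv2
L=cv2.imread(f'pics/wrist_22.png')[180:340,190:370]
cv2.imwrite('pics/k22.png',cv2.resize(L,None,fx=3.5,fy=3.5,interpolation=cv2.INTER_CUBIC))
E
```

```text
21.7167 [0.1  0.43 1.69 0.   1.01 0.53] [541.6 168.7  76.8] [[0.003, 0.908, -0.419], [0.002, -0.419, -0.908], [-1.0, 0.002, -0.003]] 38.4 [2.  5.1 2.4] [ 0.812 -0.25  -0.043]
```

View pics/k22.png

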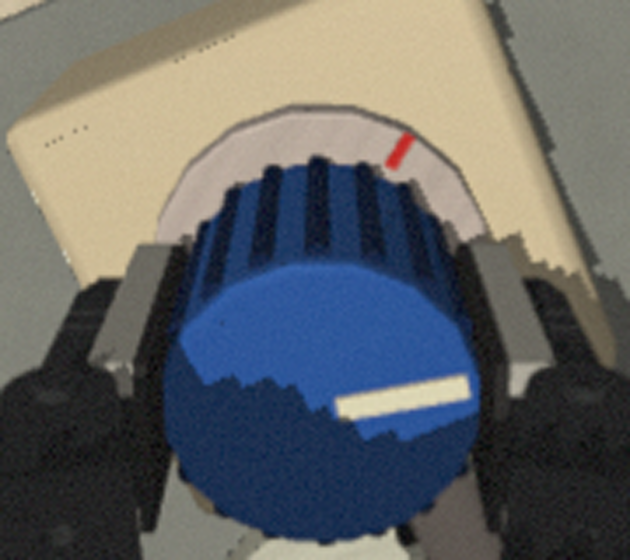

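Call:
arm_command(
  motion=[
    [[0,0,0,0,0,0,0],[0,0,0,0,0,0,-0.4],[0,0,0,0,0,0,-0.5],[0,0,0,0,0,0,-0.5],[-1,0,0,0,0,0,-0.5],[-2,0,0,0,0,0,-0.5],[-2,0,0,0,0,0,-0.5],[-2,0,0,0,0,0,-0.5]],
  ],
)

```text
clock: 22.43
eef_pos: [540.1, 167.1, 147.6]
eef_rot: [-0.596, -0.381, 0.596, -0.381]
force: [-0.0, -0.1, -0.2]
gripper_width: 64.0
```

Call:
arm_command(
  motion=[
    [[-2,0,0,0,0,0,-0.5],[-2,0,0,0,0,0,-0.5],[-2,0,0,0,0,0,-0.5],[0,0,3,0,0,0,-0.5],[0,0,3,0,0,0,-0.5],[0,0,0,0,0,0,-0.5],[0,0,0,0,0,0,-0.5],[0,0,0,0,0,0,-0.5]],
  ],
)

```text
clock: 23.1
eef_pos: [515.3, 113.0, 207.0]
eef_rot: [0.596, 0.38, -0.596, 0.381]
force: [0.4, 0.2, -0.3]
gripper_width: 64.2
```

```bash
python3 look.py 23 wrist scene side; python3 - <<'E'
import cv2
a=cv2.imread('pics/scene_23.png')[125:275,195:345]
b=cv2.imread('pics/side_23.png')[165:315,215:365]
cv2.imwrite('pics/z23.png',cv2.resize(cv2.hconcat([a,b]),None,fx=2.6,fy=2.6,interpolation=cv2.INTER_CUBIC))
E
```

```text
23.1 [0.   0.24 1.63 0.   1.28 0.44] [515.3 113.  207. ] [[0.001, 0.907, -0.421], [0.0, -0.421, -0.907], [-1.0, 0.001, -0.001]] 64.2 [ 0.4  0.2 -0.3] [-0.032 -0.042 -0.044]
```

View pics/z23.png

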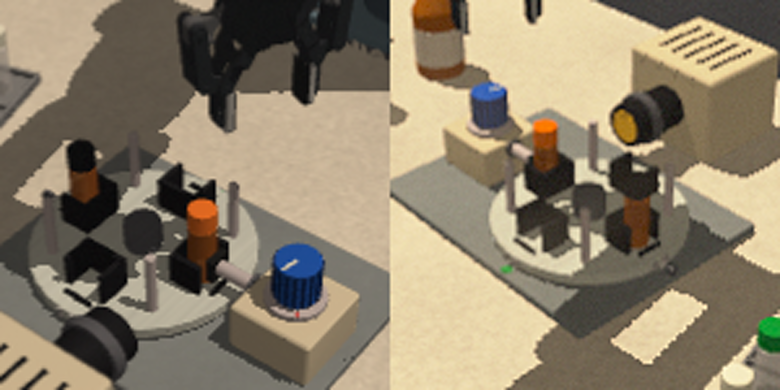

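View pics/wrist_23.png

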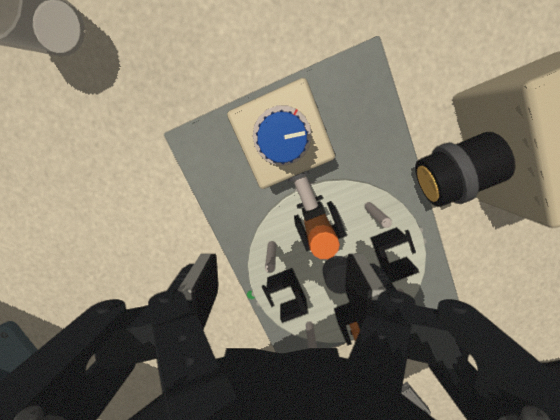

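View pics/scene_23.png

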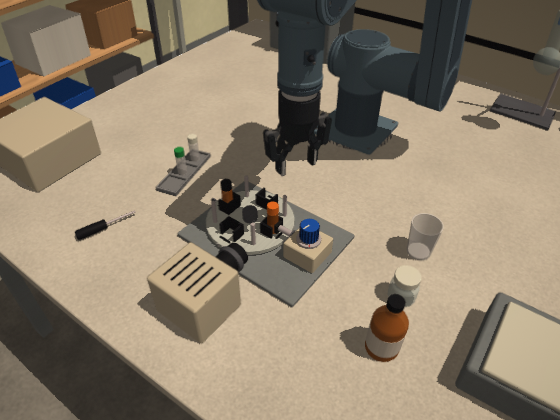

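```bash
python3 - <<'E'
from h import *
k=np.array([540.2,168])
def ang(W,a,b,z): 
    d=onz(W,b,z)-onz(W,a,z);return np.arctan2(d[1],d[0])
im=cv2.imread('pics/wrist_23.png');cv2.imwrite('pics/k23.png',cv2.resize(im[90:270,230:430],None,fx=4,fy=3.3,interpolation=cv2.INTER_CUBIC))
W=np.load('c_wrist_12.npy',allow_pickle=True).item()
f=lambda x,y:(x/5+210,y/5+170)
print('line12',ang(W,f(355,320),f(468,299),108),'mark12',2.368)
W=np.load('c_wrist_23.npy',allow_pickle=True).item()
print('line23',ang(W,(286,136.5),(304,133.5),108)); X=onz(W,(295.5,112.5),66.5)[:2]-k;print(X,np.arctan2(X[1],X[0]))
E
```

```text
line12 2.397182157498138 mark12 2.368
line23 -0.2718093015870139
[20.56449207 13.26255157] 0.5727991612348132
```

View pics/k23.png

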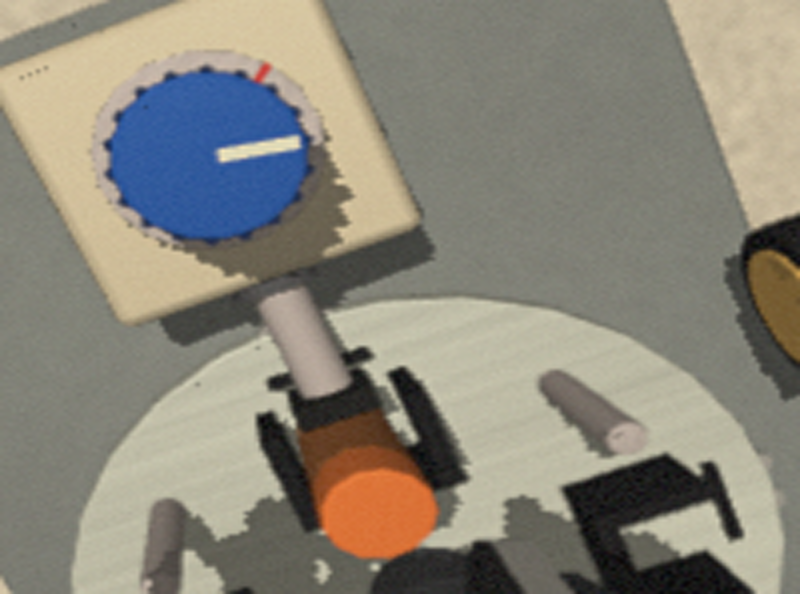

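```bash
python3 -c "
from workcell import *
print(sign_off())"
```

```text
the job is handed in; nothing more can be done
None
```

I put the orange-capped vial upright in the pocket facing the robot and let go. I then turned the wheel one click clockwise by an index pin and tightened the blue knob clockwise in a single grasp until it slipped. The job was handed in at about 23 s of the 72 s allowed.

**What the last checks showed:**
- **Vial and jaw:** the final pictures show the vial upright in its pocket in front of the clamp, with the rubber pad against it.
- **Wheel:** the pins lay within about 1 degree of a full quarter turn. I measured this before tightening and did not repeat it after.
- **Ratchet:** torque rose from about 0.17–0.2 N m to a steady 0.32–0.37 N m, then fell to about zero with the hand at rest. The collar turned about 1.8 rad and then stood still. The white line and red mark give a slip of about 0.85 rad, which is two clicks.
- **Other things:** the black-capped vial is still in its pocket. The tray vials, beaker, jar, bottle and screwdriver look unmoved in the scene picture. The gripper was clear of everything, with a wrist force of about 0.5 N.

**What disagreed:**
- **Position readings:** the camera and measured arm positions differed by up to about 3 mm in places. I settled this by measuring each target relative to the gripper.
- **Placing force:** setting the vial down briefly pressed it on the pocket floor with 28 N, which I eased before letting go.

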